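# Press a sample in the bench press and release the ratchet lever

## Robot

A 6-joint arm with a two-finger parallel gripper is mounted at the origin on a cart in front of the work surface, level with it; the furniture and walls round the work are solid. World frame = base frame: x ahead of the robot, y to its left, z up, the work surface at z = 0. Lengths are in m, angles in degrees, forces in N, time in s.
With the tool pointing down it reaches from about 0.3 to 0.75 m from the base axis. Payload 8.5 kg.
Tool frame: the origin (TCP) lies at the very end of the fingers, on their centre line; the grasp point (between the pads) lies 19 mm behind it (env.grip_point_offset is the distance from the TCP to the grasp point, in m); z points along the fingers, y is the direction in which the jaws open and shut (so a half turn about z gives the same grasp; the last joint's range is limited). The gripper opens to 85 mm and grips with 20 to 120 N. Pads are 22 mm wide; open, the fingers measure 114 mm over their backs; the gripper's body (76 mm by 85 mm) begins 54 mm behind the grasp point. The pads swing forward as they close: fully open they stand 13 mm farther back than shut.
Start: joints at [52.867, 21.807, 74.336, -0, 83.858, -12.336], TCP at [0.231, 0.499, 0.231] pointing down, gripper open.
Joint ranges: [-178.18, 178.18], [-50.72, 133.34], [12.68, 142.11], [-81.47, 261.47], [9.98, 163.14], [-165.26, 165.26]. Speed limits (degrees/s): [136.94, 136.94, 180, 180, 180, 180].

## Interface

Orientations are given as a 3x3 rotation matrix whose columns are the frame's x, y, z axes.
In Python, from rig import env gives the robot as it stands.
- The arm moves only by the tool move_arm, never from a script. Its argument "moves" is a list of rows, each a list of 4 numbers: the shift along the tool's x, y, z in mm, then the turn about the tool's z in rad. In form: [[tx, ty, tz, spin], ...]. A call has 1 to 20 rows; each row is the pose to reach, as a shift and turn from the pose commanded when the call began, along the tool's axes at that moment; what a row does not reach only later rows make up. A row lasts 1/10 s, in which the tool goes at most 50 mm and 8.59 degrees, less where a joint would pass 70% of its speed; a pose out of reach is approached as far as the arm can. A call with a gripper value outside its range is refused whole. "grip" is the closure, from 0 (fully open) to 1 (shut), set as the call begins (left out, the last holds). The fingers move at their own pace and stop on an object; "grip_force" is the grip in N (left out, the last holds). Time passes only in rows, so rows that repeat a pose let the fingers close. It gives the time, the measured TCP pose, the force and the opening at its end, in the units of the state.
- env.observe(): the state, without advancing time (a new reading comes with each control period).
- env.get_image(name): name is "side" or "top" or "wrist"; returns the picture (400x640x3 uint8, red, green, blue); there is no depth.
- env.get_calibration(name): a dict with "fovy" (degrees; the focal length in pixels is half the picture's height over the tangent of half this angle, whatever the lens; pixels are square), "cx", "cy" (the principal point, pixels), "extrinsics" (4x4, takes a point from world to camera coordinates); the wrist camera has in their place "tool_from_camera" (4x4, takes a point from camera to tool coordinates, whose origin is the TCP and whose axes are the flange's). Camera axes: x right, y up, looking along -z (the intrinsics and any distortion apply to the point x, -y, -z); pixel columns grow to the right and rows downward; lengths in m; the calibration is good to about 2 mm. A picture is of the moment at which its call begins: read the wrist's pose just before it. get_calibration takes no time and is no camera call.
- env.close_job(): hands the job in, once; it reports no verdict.
Trained networks look in the newest picture that a camera, given by its name, has taken for a name from the list of things; names that differ only in an ending like _2 or _b are one class to them, and where a whole thing is asked for, a point or a joint stands for the part that bears it (a point fixed in the world has none). Each returns a list of dicts, best first, with "conf" (0 to 1); they miss things now and then, are a little off and sometimes report something else, mostly with a low value. They report only what shows in the picture. A call takes as long as a camera call. They do not tell look-alikes from the thing itself.
- env.silhouettes(camera, name): "region" (400x640 bool, what is visible of it) and "point" ([row, column] in pixels, amid what is visible of it).
- env.tip_of(camera, name): "point" ([row, column] in pixels: a listed point, or the origin of a listed thing).
The state is a dict: "time_s": time; "q": joint angles; "qvel": joint speeds; "joint_efforts": joint torques, N m; "position": TCP position; "tool_rot": TCP orientation; "ft_force": force on the tool from outside, world axes, zero at the start; "wrist_torque": the same for the moment, N m; "grip_width": finger opening in m.
Only numpy, scipy, OpenCV 4.12 (cv2) and the standard library are available. Lean on these libraries where they do the work, as an engineer would, in place of code of your own. Each camera call takes 0.05 s, during which the arm holds its last target.

## Task

Slide the flat sample carrier, disc end first, fully home into the slot at the front of the bench press. Then pull the press lever forward and down until it stops, so that the ratchet holds it in its last notch, and take your hand off it. Finally press the hooded release button so that the lever springs all the way back up, and leave the carrier home in the slot with nothing else on the bench disturbed.

Things in the scene. Friction and masses are not known exactly. Their poses are not given: they have to be found in the camera images.
- press: White bench press, bolted down, base 200 x 170 mm, 212 tall. Origin: at the underside of the base, 90 mm behind its front edge, on the middle line; own -x is its front (towards the robot), +y its left, z up. Numbers called 'press' below are mm in this frame. Head with ram over the slot: x 12 to 105, y -40 to 40, z 82 to 152. Lever shaft: along y through x = 70, z = 120.
- slot_mouth (a point): Middle of the carrier slot's mouth, on its floor: press x = -25, y = 0, z = 22. The slot runs along +x, 44 mm wide, 10 high (roof z = 32, block top z = 38), 75 deep to a dead end at x = 50. Before it: flared sides and roof out to x = -37, ramp below out to x = -54.
- carrier: Loose aluminium carrier, 60 to 130 g, plate 120 x 40 x 6 mm, lying flat. Origin: centre of its underside, x towards the nose (end with the disc; enters first). Grip fin on the tail: 24 long (x), 12 thick (y), centred on x = -48, z = 6 to 44. Fully home: nose against the dead end, origin at press x = -10, y = 0, z = 22, axes along the press's; the fin stays outside.
- lever_grip (a point): Middle of the lever's black grip sleeve, which turns freely on the lever: 18 mm diameter, along the press's y from y = -115 to -65 (this point y = -90), 130 mm from the shaft. At rest at press x = 36, z = 246. The flat steel arm joins it at y = -55 to -65. It swings forward (press -x) and down; at lever angle q it is at press x = 70 - 130 cos(1.309 - q), z = 120 + 130 sin(1.309 - q).
- lever (a joint): Lever angle, rad: 0 at rest (up), grows when pulled forward and down. A spring returns it; with the clicks that is under 7 N at the bar. Three ratchet notches 0.22 apart hold it; the last lies anywhere from 0.92 to 1.08 (set differently each time, hidden), a firm stop about 0.08 past it. Pull until the bar resists with about 14 to 20 N, then let go: it settles back into the last notch.
- button_top (a point): Centre of the black release button's face, 20 mm diameter, 8 proud of its housing; at rest press x = 24, y = 62, z = 175. Press direction (0.643, 0, -0.766) in the press frame: its axis leans 40 degrees to the front. A hood over it (underside z = 208, front edge x = 17, y 26 to 84) bars the way straight down: come tilted, along the axis.
- release (a joint): Release button travel, m: 0 out, 0.007 fully in (hard stop). Frees the ratchet from about 0.004 and springs back. Takes 3 N at first, 6 N fully in, up to 2 N more while the lever hangs on the pawl.
- beaker: Bystander: plastic beaker, 53 mm diameter, 60 tall; origin centre of its underside.
- dish: Bystander: covered round dish, 61 mm diameter, 16 tall; origin centre of its underside.
- vial: Bystander: sample vial with a black screw cap, 24 mm diameter, 56 tall; origin centre of its underside.
Not all that is in view belongs to the job. Of the things shaped like the carrier, the aluminium one is meant.

How it is judged (in metres and radians):
On the way, in this order (a step that is already met when the one before it is completed fails the run):
1. the carrier is fully home in the slot (x of carrier in the frame of press between -0.014 and -0.006 m and y of carrier in the frame of press between -0.005 and 0.005 m and z of carrier in the frame of press between 0.018 and 0.029 m and angle between carrier's own z axis and vertical below 0.1 rad), for 0.2 s.
2. the lever hangs in the last notch on its own, the press untouched (value of joint lever above 0.89 rad and velocity of joint lever between -0.05 and 0.05 rad/s and contact force between each of the fingers, the arm and press below 0.2 N), for 0.2 s.
3. the release button is pressed in (value of joint release above 0.003 m).
At the end, for the whole second after the job is handed in: The carrier lies at rest fully home in the slot, nose within 4 mm of the dead end and level; the lever is back up within 0.08 rad of rest; the release button is out again (all of step 1 and value of joint lever below 0.08 rad and value of joint release below 0.002 m and linear speed of carrier below 0.02 m/s); the robot touches nothing.
It fails at once if the beaker is moved more than 30 mm (distance of beaker from where it was at the start of the episode above 0.03 m).
It fails at once if the dish is moved more than 30 mm (distance of dish from where it was at the start of the episode above 0.03 m).
It fails at once if the vial is moved more than 30 mm (distance of vial from where it was at the start of the episode above 0.03 m).
It also fails if it takes over 66 s, if anything falls off the work surface, if the arm or the gripper's body presses on something with over 40 N, if the wrist force passes 120 N, or if a joint passes its speed limit or range.

## Working session

There is one attempt and no reset: what is moved stays moved. The work goes in short steps, Python scripts to look and compute and a tool call to move; the robot and the scene stay as the last step left them, time stands still between calls to the robot, and variables do not carry over. Pictures are saved under pics/ and viewed, and the job is handed in when it is done.

Besides the shell and the picture viewer there is one more tool, called by a JSON object that holds its "name" and its "arguments". move_arm: Moves the arm, as the interface text tells. Its arguments: {"type":"object","properties":{"moves":{"type":"array"},"grip":{"type":"number"},"grip_force":{"type":"number"}},"required":["moves"]}

```bash
ls; mkdir -p pics
python3 - <<'E'
from rig import env
import cv2
s=env.observe(); print(s)
for n in ["side","top","wrist"]:
    im=env.get_image(n); cv2.imwrite(f"pics/{n}0.png",im[:,:,::-1])
    c=env.get_calibration(n); print(n,c)
E
```

```text
pics
{'time_s': 0.0, 'q': array([ 5.28684741e+01,  2.18420361e+01,  7.43883121e+01,  1.68175098e-03,
        8.38574269e+01, -1.23347586e+01]), 'qvel': array([-0.1632825 ,  0.00980919,  0.05851771,  0.00618204, -0.01633223,
        0.01597924]), 'joint_efforts': array([-6.06278554e-04, -4.48470211e+01, -2.31278479e+01, -2.02842821e-04,
        4.81228155e-03, -2.32689686e-06]), 'position': array([0.23046488, 0.49904365, 0.23068103]), 'tool_rot': array([[-9.07799648e-01,  4.19403029e-01, -9.48031529e-04],
       [ 4.19403949e-01,  9.07798919e-01, -1.20374435e-03],
       [ 3.55767971e-04, -1.49036687e-03, -9.99998826e-01]]), 'ft_force': array([ 0.19453879, -0.87466411,  0.32466343]), 'wrist_torque': array([ 0.00888975, -0.00643193,  0.02694099]), 'grip_width': 0.08524270654644459}
side {'fovy': 51.34940979853317, 'cx': 323.0148150588887, 'cy': 193.8509124654856, 'extrinsics': array([[ 9.99983165e-01, -5.88353644e-04,  5.77273803e-03,
        -5.56826123e-01],
       [-4.47674718e-03,  5.54724348e-01,  8.32022149e-01,
        -1.70438643e-01],
       [-3.69180160e-03, -8.32033985e-01, 
[... 220 characters left out ...]
nsics': array([[-0.02600534, -0.99942699, -0.02166605,  0.09214043],
       [ 0.99003587, -0.02874934,  0.1378494 , -0.55749745],
       [-0.1383933 , -0.01786535,  0.9902162 , -1.69746689],
       [ 0.        ,  0.        ,  0.        ,  1.        ]])}
wrist {'fovy': 60.32323325687282, 'cx': 318.8842744929865, 'cy': 201.59290801729898, 'tool_from_camera': array([[-6.18007459e-05,  9.65560881e-01,  2.60177210e-01,
         6.62083806e-02],
       [ 9.99999289e-01, -2.50090477e-04,  1.16566045e-03,
         2.71579359e-04],
       [ 1.19058397e-03,  2.60177097e-01, -9.65560180e-01,
        -1.43003658e-01],
       [ 0.00000000e+00,  0.00000000e+00,  0.00000000e+00,
         1.00000000e+00]])}
```

View pics/side0.png

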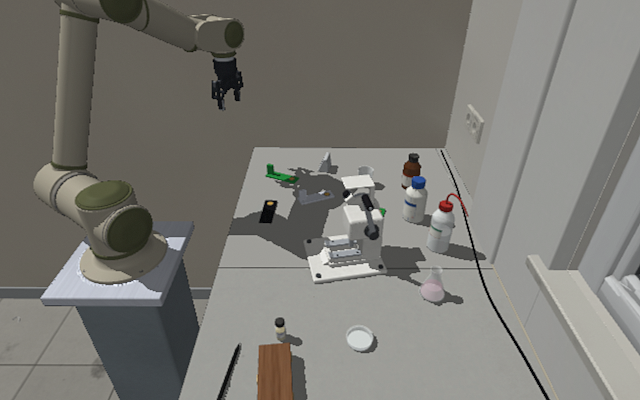

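View pics/top0.png

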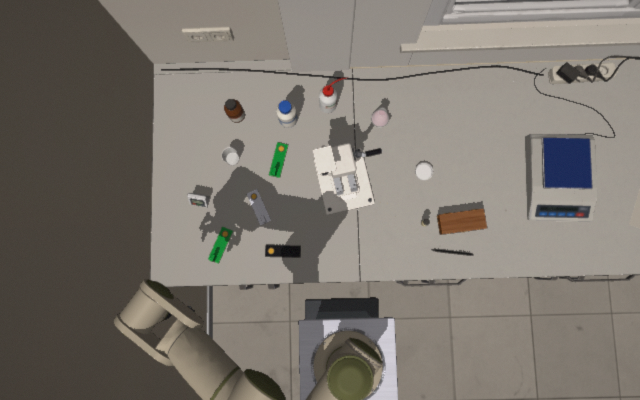

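View pics/wrist0.png

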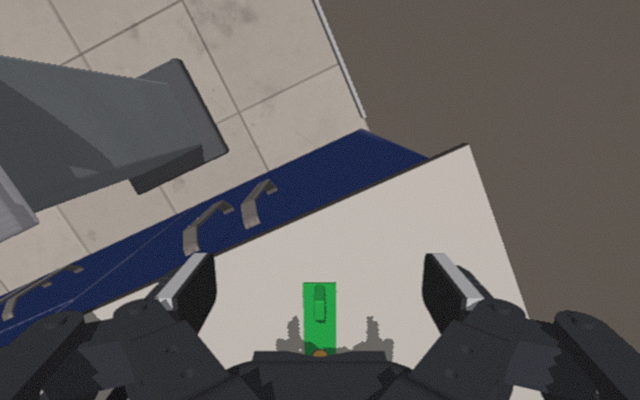

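The look-alikes in top view are: green (279,159), green (220,245), black (283,251) and grey metallic (258,207). The grey one fits "aluminium". I'll check it in an enlarged crop.

```bash
cat > h.py <<'E'
import numpy as np, cv2
from rig import env
def K(c):
    f=200/np.tan(np.radians(c["fovy"]/2)); return f,c["cx"],c["cy"]
def T_cw(name,s=None):
    c=env.get_calibration(name)
    if name!="wrist": return np.array(c["extrinsics"])
    s=s or env.observe()
    T=np.eye(4);T[:3,:3]=s["tool_rot"];T[:3,3]=s["position"]
    return np.linalg.inv(T@np.array(c["tool_from_camera"]))
def ray(name,rc,s=None):
    f,cx,cy=K(env.get_calibration(name)); W=np.linalg.inv(T_cw(name,s))
    d=np.array([(rc[1]-cx)/f,-(rc[0]-cy)/f,-1.]); d=W[:3,:3]@d
    return W[:3,3],d/np.linalg.norm(d)
def onz(name,rc,z,s=None):
    o,d=ray(name,rc,s); return o+d*(z-o[2])/d[2]
def proj(name,P,s=None):
    f,cx,cy=K(env.get_calibration(name)); T=T_cw(name,s)
    p=T[:3,:3]@np.asarray(P,float)+T[:3,3]; return np.array([cy-f*p[1]/-p[2], cx+f*p[0]/-p[2]])
def tri(obs):
    A=np.zeros((3,3));b=np.zeros(3)
    for o,d in obs:
        M=np.eye(3)-np.outer(d,d);A+=M;b+=M@o
    x=np.linalg.solve(A,b); return x,[np.linalg.norm((np.eye(3)-np.outer(d,d))@(x-o)) for o,d in obs]
E
python3 - <<'E'
from h import *
im=env.get_image("top"); env.get_image("side")
c=cv2.resize(im[130:270,190:390],None,fx=4,fy=4,interpolation=cv2.INTER_CUBIC); cv2.imwrite("pics/crop1.png",c[:,:,::-1])
for n in ["press","slot_mouth","carrier","lever_grip","button_top","beaker","dish","vial"]:
    for cam in ["top","side"]:
        r=env.tip_of(cam,n); print(n,cam,[(np.round(x["point"],1),round(x["conf"],2)) for x in r[:5]])
E
```

```text
press top [(array([185.7, 342.2]), 0.81)]
press side [(array([261.9, 337. ]), 0.6)]
slot_mouth top [(array([191.1, 344. ]), 0.64)]
slot_mouth side [(array([251.1, 329.9]), 0.82)]
carrier top [(array([251.7, 284.5]), 0.75), (array([206.8, 258.4]), 0.66), (array([244.4, 220.7]), 0.62), (array([158.7, 275.8]), 0.55)]
carrier side [(array([212.7, 266.6]), 0.78), (array([176.9, 281. ]), 0.59), (array([199.1, 317.3]), 0.58)]
lever_grip top [(array([157.4, 372.7]), 0.67)]
lever_grip side [(array([201.3, 369.2]), 0.88)]
button_top top [(array([221.3, 424.9]), 0.56)]
button_top side [(array([192. , 342.8]), 0.56)]
beaker top [(array([157.8, 236.5]), 0.59)]
beaker side [(array([184. , 364.6]), 0.55)]
dish top [(array([171.4, 426.2]), 0.76), (array([157.2, 233.3]), 0.56), (array([151.9, 370. ]), 0.17)]
dish side [(array([340.4, 359.3]), 0.65), (array([199.2, 368.7]), 0.57)]
vial top [(array([222.8, 425.2]), 0.48)]
vial side [(array([335.7, 277.7]), 0.5)]
```

View pics/crop1.png

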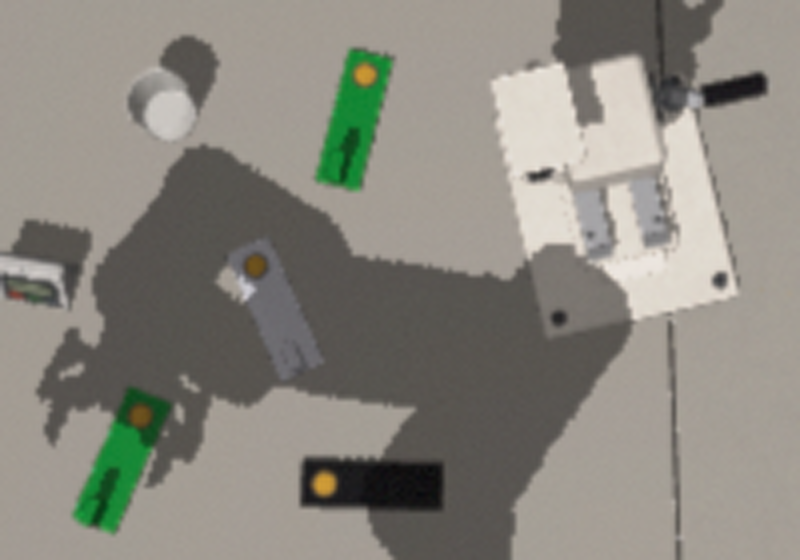

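The crop shows the grey aluminium carrier. Its disc (nose) is at crop (255,265) and its fin at the lower-right tail (295,358). The others are green or black, so the grey one is meant. Next I fit poses.

```bash
cat >> h.py <<'E'
def press_T(p):
    x,y,a=p; T=np.eye(4);c,s=np.cos(a),np.sin(a);T[:2,:2]=[[c,-s],[s,c]];T[:2,3]=x,y;return T
def tp(T,P): return (T[:3,:3]@np.asarray(P,float)/1000)+T[:3,3]
E
python3 - <<'E'
from h import *
from scipy.optimize import least_squares
obs=[("top",(185.7,342.2),(0,0,0)),("side",(261.9,337),(0,0,0)),("top",(191.1,344),(-25,0,22)),("side",(251.1,329.9),(-25,0,22)),
("top",(157.4,372.7),(36,-90,246)),("side",(201.3,369.2),(36,-90,246)),("side",(192,342.8),(24,62,175)),
("top",(214.25,326.75),(-90,85,10)),("top",(203.5,374.5),(-90,-85,10))]
def r(p): return np.concatenate([proj(c,tp(press_T(p),P))-np.array(o) for c,o,P in obs])
s=least_squares(r,[0.55,0,0.2],loss="soft_l1"); print(s.x,np.degrees(s.x[2])); print(np.round(r(s.x).reshape(-1,2),1))
T=press_T(s.x)
for cam in ["top","side"]:
    im=env.get_image(cam)[:,:,::-1].copy(); im=cv2.resize(im,None,fx=3,fy=3,interpolation=cv2.INTER_CUBIC)
    def P(q): v=proj(cam,tp(T,q)); return (int(3*v[1]+1.5),int(3*v[0]+1.5))
    def poly(qs,col): cv2.polylines(im,[np.array([P(q) for q in qs])],True,col,1)
    poly([(-90,-85,0),(-90,85,0),(110,85,0),(110,-85,0)],(0,0,255))
    poly([(12,-40,152),(12,40,152),(105,40,152),(105,-40,152)],(255,0,0))
    for q in [(-25,0,22),(36,-90,246),(36,-65,246),(36,-115,246),(24,62,175)]: cv2.circle(im,P(q),3,(0,255,255),-1)
    u,v=P((0,0,60)); u=min(max(u,300),1620); v=max(v,260)
    cv2.imwrite(f"pics/ov_{cam}.png",im[v-260:v+240,u-300:u+300])
# carrier
for cam in ["top","side"]:
    if cam=="top":env.get_image("top")
    else: env.get_image("side")
    for x in env.silhouettes(cam,"carrier"):
        m=x["region"].astype(np.uint8); cn=max(cv2.findContours(m,0,2)[0],key=cv2.contourArea)
        print(cam,x["conf"],np.round(x["point"],1),m.sum(),[np.round(v,1) for v in cv2.minAreaRect(cn)])
        if cam=="top":
            pts=np.array([onz("top",(p[0][1],p[0][0]),0.006)[:2] for p in cn],np.float32)
            print("   world mm",[np.round(v,1) for v in cv2.minAreaRect(pts*1000)])
E
```

```text
[ 0.59924264 -0.00668142  0.21580477] 12.364702324567366
[[-0.8  1.4]
 [-4.8  1.2]
 [-0.2  1.6]
 [ 1.4 -0.3]
 [-4.4 -0.7]
 [-0.1 -3.6]
 [-0.1  0.1]
 [ 1.6 -0.9]
 [ 0.3  0. ]]
top 0.95 [250.5 282.7] 446 [array([282. , 250.5]), array([13., 36.]), np.float64(90.0)]
   world mm [array([380.5, 208.4]), array([121.9,  43.6]), np.float64(88.5)]
top 0.65 [158.9 275.9] 412 [array([278. , 159.5]), array([12.4, 34.4]), np.float64(14.0)]
   world mm [array([694.2, 217.1]), array([ 43.2, 121. ]), np.float64(75.2)]
top 0.58 [245.6 219.4] 414 [array([219.9, 244.7]), array([11.8, 36.2]), np.float64(25.5)]
   world mm [array([405.9, 418.6]), array([ 40.6, 120.8]), np.float64(64.0)]
side 0.87 [209.3 267.4] 314 [array([268.1, 211.2]), array([13.3, 25.2]), np.float64(12.1)]
side 0.82 [175.5 276.7] 275 [array([282. , 173.3]), array([33.8, 13.4]), np.float64(14.5)]
side 0.77 [193.4 311.5] 381 [array([315.5, 196.5]), array([15., 37.]), np.float64(90.0)]
```

View pics/ov_top.png

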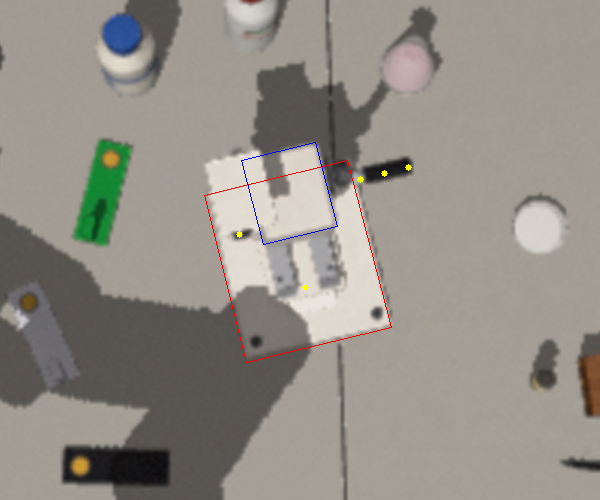

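View pics/ov_side.png

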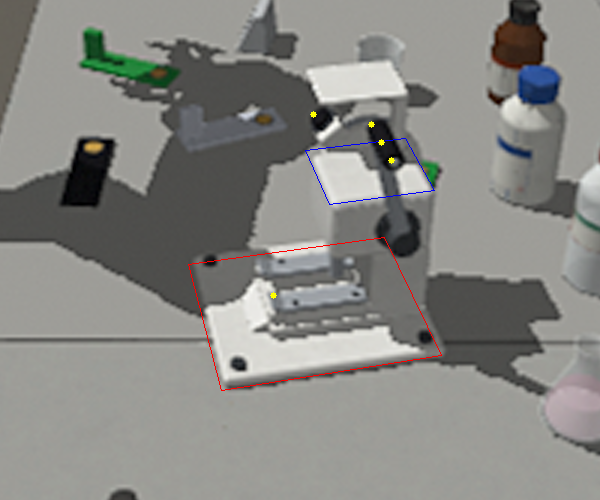

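Run:
```python
from h import *
im=env.get_image("top"); s=env.observe(); print(s["time_s"])
o=onz("top",(206.8,258.4),0); print("carrier tip top",o)
s2=onz("side",(199.1,317.3),0); print("side",s2)
n=onz("top",(196.25,253.75),0.006); print("disc",n)
cs=[(248,228),(236,268),(362,325),(383,285)]
P=np.array([onz("top",(130+(r-1.5)/4,190+(c-1.5)/4),0.006)[:2] for r,c in cs]);print(P,P.mean(0), [np.linalg.norm(P[i]-P[(i+1)%4]) for i in range(4)])
d=P[0]+P[1]-P[2]-P[3]; print("yaw",np.degrees(np.arctan2(d[1],d[0])))
for rc in [(0,0),(0,639),(250,0),(250,320),(250,639),(0,320)]: print(rc,onz("wrist",rc,0.0,s))
R=s["tool_rot"]
yaw=np.arctan2(d[1],d[0]); tx=-np.array([np.cos(yaw),np.sin(yaw)]); C=P.mean(0)
goal=np.array([*(C-0.04*tx),0.23]); print("goal",goal,"shift",R.T@(goal-s["position"])*1000)
```

```text
1.4
carrier tip top [0.53182428 0.28749259 0.        ]
side [0.53776149 0.27973464 0.        ]
disc [0.56794037 0.30228236 0.006     ]
[[0.58467235 0.3266569 ]
 [0.59407688 0.29216359]
 [0.48425733 0.24457659]
 [0.46731625 0.27885677]] [0.5325807  0.28556346] [np.float64(0.0357523916629384), np.float64(0.11968649305419232), np.float64(0.03823781801856861), np.float64(0.12671743146721648)]
yaw 22.7766917236591
(0, 0) [-0.05272481  0.28787708  0.        ]
(0, 639) [0.20821999 0.85212139 0.        ]
(250, 0) [0.15869109 0.12050937 0.        ]
(250, 320) [0.31584937 0.46112072 0.        ]
(250, 639) [4.72123308e-01 7.99815411e-01 5.55111512e-17]
(0, 320) [0.078088   0.57073531 0.        ]
goal [0.56946153 0.30104908 0.23      ] shift [-390.71004661  -37.84514551    1.31481411]
```

{"name": "move_arm", "arguments": {"moves": [[-40, -4, 0, -0.1], [-85, -8, 0, -0.2], [-130, -12, 0, -0.3], [-175, -17, 0, -0.4], [-220, -21, 0, -0.5], [-265, -26, 0, -0.6], [-310, -30, 0, -0.7], [-350, -34, 0, -0.8], [-390, -38, 0, -0.83], [-390, -38, 0, -0.83], [-390, -38, 0, -0.83], [-390, -38, 0, -0.83]]}}

```text
time_s: 2.6
position: [0.568, 0.3018, 0.2314]
tool_rot: [[-0.922, -0.387, -0.0], [-0.387, 0.922, 0.0], [0.0, 0.0, -1.0]]
ft_force: [0.0, 0.5, -0.9]
grip_width: 0.0852
```

Run:
```python
from h import *
s=env.observe(); im=env.get_image("wrist"); cv2.imwrite("pics/w1.png",im[:,:,::-1])
print(s["position"],s["qvel"].round(1),s["q"])
for r in env.silhouettes("wrist","carrier"):
    m=r["region"].astype(np.uint8); cn=max(cv2.findContours(m,0,2)[0],key=cv2.contourArea); print(r["conf"],r["point"],cv2.minAreaRect(cn))
for r in env.tip_of("wrist","carrier"): print(r, onz("wrist",r["point"],0,s))
```

```text
[0.56802798 0.30178129 0.23144058] [ 0.7 -0.5  0.1 -0.1 -0.  -0.1] [ 1.74503579e+01  3.14882785e+01  5.78871369e+01  1.16996726e-02
  9.06376107e+01 -9.53393879e+01]
0.86 [129.4, 318.9] ((319.0, 131.0), (118.0, 38.0), 90.0)
0.68 [230.7, 215.3] ((208.4241485595703, 241.70010375976562), (36.83531951904297, 99.53990173339844), 37.14668655395508)
{'point': [134.4, 318.9], 'conf': 0.85} [0.5311913  0.28655941 0.        ]
{'point': [240.2, 208.3], 'conf': 0.62} [0.69245973 0.21493278 0.        ]
{'point': [71.6, 486.0], 'conf': 0.58} [0.40678584 0.41958476 0.        ]
```

View pics/w1.png

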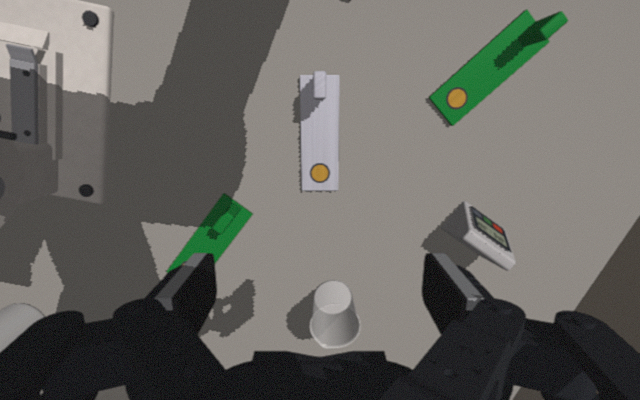

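Run:
```python
from h import *
s=env.observe(); R=s["tool_rot"]; p=s["position"]
def t(P): return (R.T@(P-p)*1000).round(1)
for n,rc,z in [("nose mid",(191,319.5),0.006),("tail mid",(75,319.5),.006),("disc",(173,319.5),.006),("L",(130,300),.006),("R",(130,340),.006),("fin top",(84,320.5),.044),("beaker rim",(299,332),.06),("tip",(134.4,318.9),0)]:
    P=onz("wrist",rc,z,s); print(n,P.round(4),t(P))
```

```text
nose mid [0.5871 0.311  0.006 ] [-21.1   0.8 225.7]
tail mid [0.4763 0.2643 0.006 ] [ 99.2   0.8 225.7]
disc [0.5686 0.3032 0.006 ] [ -1.    0.8 225.7]
L [0.5344 0.2666 0.006 ] [ 44.8 -19.7 225.7]
R [0.5181 0.3053 0.006 ] [ 44.8  22.4 225.7]
fin top [0.4862 0.2695 0.044 ] [ 88.    1.7 187.7]
beaker rim [0.6751 0.362  0.06  ] [-122.    13.7  171.7]
tip [0.5313 0.2868 0.    ] [3.980e+01 2.000e-01 2.317e+02]
```

{"name": "move_arm", "arguments": {"moves": [[40, 1, 20, 0], [80, 1, 50, 0], [87, 1, 95, 0], [87, 1, 140, 0], [87, 1, 180, 0], [87, 1, 205, 0], [87, 1, 217, 0], [87, 1, 219, 0], [87, 1, 219, 0], [87, 1, 219, 0]], "grip": 0}}

```text
time_s: 3.75
position: [0.4889, 0.2688, 0.0138]
tool_rot: [[-0.922, -0.387, 0.003], [-0.387, 0.922, 0.001], [-0.003, -0.0, -1.0]]
ft_force: [0.5, 0.3, 0.6]
grip_width: 0.0854
```

{"name": "move_arm", "arguments": {"moves": [[0, 0, 0, 0], [0, 0, 0, 0], [0, 0, 0, 0], [0, 0, 0, 0], [0, 0, 0, 0], [0, 0, 0, 0], [0, 0, 0, 0], [0, 0, 0, 0]], "grip": 1, "grip_force": 60}}

```text
time_s: 4.55
position: [0.4882, 0.2685, 0.0125]
tool_rot: [[-0.922, -0.387, 0.0], [-0.387, 0.922, 0.0], [-0.0, -0.0, -1.0]]
ft_force: [-0.0, 0.4, 3.3]
grip_width: 0.0111
```

{"name": "move_arm", "arguments": {"moves": [[0, 0, -15, 0], [0, 0, -45, 0], [0, -10, -80, 0.03], [0, -30, -115, 0.08], [0, -55, -150, 0.13], [1, -75, -180, 0.18], [1, -85, -188, 0.18], [1, -85, -188, 0.18], [1, -85, -188, 0.18]]}}

```text
time_s: 5.45
position: [0.5192, 0.1901, 0.1985]
tool_rot: [[-0.976, -0.216, -0.003], [-0.216, 0.976, -0.0], [0.003, 0.001, -1.0]]
ft_force: [-0.1, -0.8, -0.8]
grip_width: 0.0108
```

Run:
```python
from h import *
s=env.observe(); im=env.get_image("wrist"); cv2.imwrite("pics/w2.png",im[:,:,::-1])
print(s["position"],s["qvel"].round(1),s["grip_width"],s["ft_force"])
for n in ["press","slot_mouth","lever_grip","button_top"]:
    print(n,[(r["point"],round(r["conf"],2)) for r in env.tip_of("wrist",n)], proj("wrist",tp(press_T([0.59924264,-0.00668142,0.21580477]),{"press":(0,0,0),"slot_mouth":(-25,0,22),"lever_grip":(36,-90,246),"button_top":(24,62,175)}[n]),s).round(1))
```

```text
[0.51923631 0.19005673 0.19853047] [0.7 0.5 0.4 0.1 0.2 0.2] 0.010837636201760283 [-0.13320245 -0.77108837 -0.75642711]
press [([213.3, 112.0], 0.88)] [211.3 116.4]
slot_mouth [([194.0, 95.8], 0.87)] [192.7  99.4]
lever_grip [] [ 491.3 -488.4]
button_top [([345.6, 52.0], 0.79)] [340.8  55.7]
```

View pics/w2.png

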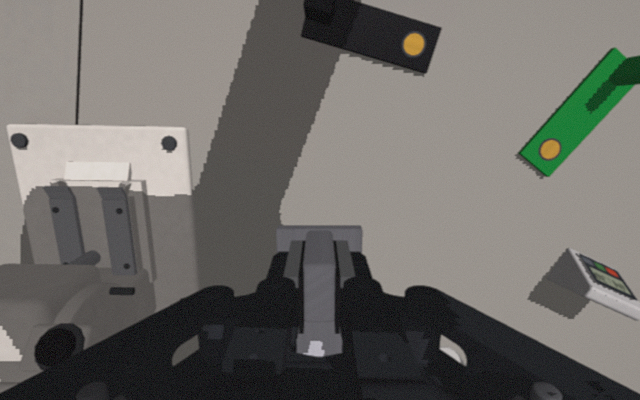

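Run:
```python
from h import *
from scipy.optimize import least_squares
s=env.observe()
obs=[("top",(185.7,342.2),(0,0,0),.3),("top",(191.1,344),(-25,0,22),.3),("side",(251.1,329.9),(-25,0,22),.3),("side",(192,342.8),(24,62,175),.3),
("top",(214.1,326.6),(-90,85,None),.4),("top",(203.5,374.3),(-90,-85,None),.4),
("wrist",(126,189),(-90,85,None),1),("wrist",(124.5,8),(-90,-85,None),1),("wrist",(213.3,112),(0,0,0),.6),("wrist",(194,95.8),(-25,0,22),.6),("wrist",(345.6,52),(24,62,175),.6)]
def f(p):
    return [w*(proj(c,tp(press_T(p[:3]),(P[0],P[1],p[3] if P[2] is None else P[2])),s)-np.array(o)) for c,o,P,w in obs]
r=lambda p:np.concatenate(f(p)+[[ (p[3]-10)/5]])
S=least_squares(r,[0.6,0,0.2,10],loss="soft_l1"); p=S.x; print(p,np.degrees(p[2]))
for o,v in zip(obs,f(p)): print(o[0],o[2],(v/o[3]).round(1))
T=press_T(p)
im=cv2.imread("pics/w2.png")
def P(q): v=proj("wrist",tp(T,q),s); return (int(round(v[1]*2)),int(round(v[0]*2)))
im=cv2.resize(im,None,fx=2,fy=2)
for poly,c in [([(-90,-85,p[3]),(-90,85,p[3]),(110,85,p[3]),(110,-85,p[3])],(0,0,255)),([(-25,-22,38),(-25,22,38),(50,22,38),(50,-22,38)],(255,0,0)),([(-25,-22,22),(-25,22,22),(-54,22,22),(-54,-22,22)],(0,255,0)),([(12,-40,152),(12,40,152),(105,40,152),(105,-40,152)],(255,0,255))]:
    cv2.polylines(im,[np.array([P(q) for q in poly])],True,c,1)
for q in [(24,62,175),(-25,0,22)]: cv2.circle(im,P(q),3,(0,255,255),-1)
cv2.imwrite("pics/w2o.png",im[200:800,0:700])
```

```text
[ 0.60314481 -0.00904305  0.20411369  6.22116722] 11.694852808879329
top (0, 0, 0) [-2.   2.1]
top (-25, 0, 22) [-1.3  2.2]
side (-25, 0, 22) [1.9 1.1]
side (24, 62, 175) [0.4 1.9]
top (-90, 85, None) [ 0.5 -0.4]
top (-90, -85, None) [-0.4  0.5]
wrist (-90, 85, None) [ 0.3 -2.5]
wrist (-90, -85, None) [-0.7  0.3]
wrist (0, 0, 0) [0.1 2.3]
wrist (-25, 0, 22) [1.1 1.6]
wrist (24, 62, 175) [-0.6 -0. ]Traceback (most recent call last):
  File "<stdin>", line 12, in <module>
  File "h.py", line 26, in press_T
    x,y,a=p; T=np.eye(4);c,s=np.cos(a),np.sin(a);T[:2,:2]=[[c,-s],[s,c]];T[:2,3]=x,y;return T
    ^^^^^
ValueError: too many values to unpack (expected 3)
```

```bash
cat > ov.py <<'E'
from h import *
import sys
def draw(p,b,pic,out,crop,s,sc=2,cam="wrist"):
    T=press_T(p); im=cv2.resize(cv2.imread(pic),None,fx=sc,fy=sc,interpolation=cv2.INTER_CUBIC)
    def P(q): v=proj(cam,tp(T,q),s); return (int(round(v[1]*sc+sc/2)),int(round(v[0]*sc+sc/2)))
    for poly,c in [([(-90,-85,b),(-90,85,b),(110,85,b),(110,-85,b)],(0,0,255)),([(-25,-22,38),(-25,22,38),(50,22,38),(50,-22,38)],(255,0,0)),([(-25,-22,22),(-25,22,22),(-54,22,22),(-54,-22,22)],(0,255,0)),([(12,-40,152),(12,40,152),(105,40,152),(105,-40,152)],(255,0,255)),([(17,26,208),(17,84,208),(60,84,208),(60,26,208)],(0,128,255))]:
        cv2.polylines(im,[np.array([P(q) for q in poly])],True,c,1)
    for q in [(24,62,175),(-25,0,22)]: cv2.circle(im,P(q),3,(0,255,255),-1)
    y0,y1,x0,x1=crop; cv2.imwrite(out,im[y0:y1,x0:x1])
E
python3 -c "
from ov import *
draw([0.60314481,-0.00904305,0.20411369],8,'pics/w2.png','pics/w2o.png',(200,800,0,700),env.observe())"
```

```text
(no output)
```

View pics/w2o.png

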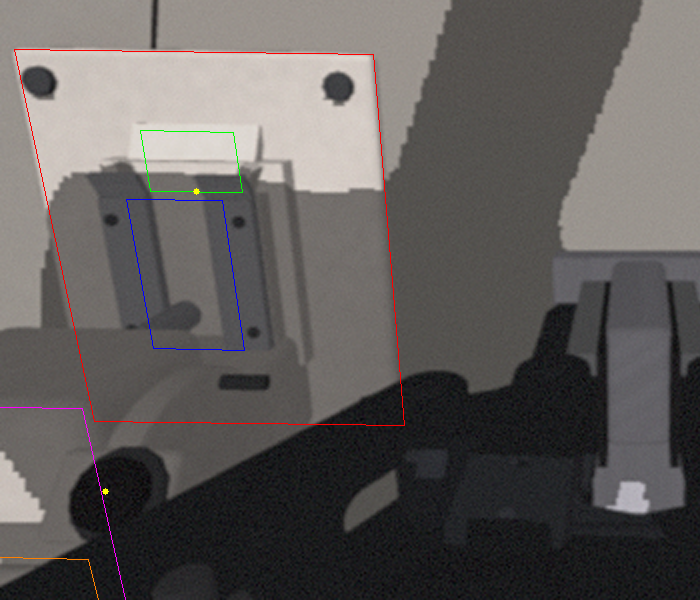

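```bash
cat > st.py <<'E'
from h import *
PP=[0.60314481,-0.00904305,0.20411369]
E
python3 - <<'E'
from st import *
s=env.observe(); R=s["tool_rot"];p=s["position"]; T=press_T(PP)
for q in [(-175,100,190),(-175,0,120),(-175,0,36.5),(-58,0,36.5)]:
    g=tp(T,q); print(q,g.round(4),(R.T@(g-p)*1000).round(1))
print(np.degrees(np.arctan2(R[1,0],R[0,0])), np.degrees(PP[2])-180)
# tail end of plate in view & fin
for rc,dz in [((226,319),-.0125+.006)]:
    P=onz("wrist",rc,p[2]+dz,s); print((R.T@(P-p)*1000).round(1))
P=onz("wrist",(240,318),p[2]-.0125+.044,s);print((R.T@(P-p)*1000).round(1))
E
```

```text
(-175, 100, 190) [0.4115 0.0534 0.19  ] [ 135.2 -110.2    9.6]
(-175, 0, 120) [ 0.4318 -0.0445  0.12  ] [ 136.5 -210.2   79.6]
(-175, 0, 36.5) [ 0.4318 -0.0445  0.0365] [ 136.3 -210.2  163.1]
(-58, 0, 36.5) [ 0.5463 -0.0208  0.0365] [  19.3 -211.9  162.9]
-167.49300464537527 -168.30514702215837
[14.2  0.5  6.5]
[ 22.2   0.2 -31.5]
```

{"name": "move_arm", "arguments": {"moves": [[40, 0, 0, 0], [85, -15, 0, 0], [125, -50, 0, 0.014], [137, -95, 0, 0.014], [137, -140, 10, 0.014], [137, -180, 40, 0.014], [137, -205, 80, 0.014], [137, -210, 120, 0.014], [137, -210, 150, 0.014], [137, -210, 163, 0.014], [137, -210, 163, 0.014], [137, -210, 163, 0.014], [137, -210, 163, 0.014]]}}

```text
time_s: 7.0
position: [0.4321, -0.0449, 0.0382]
tool_rot: [[-0.979, -0.202, 0.002], [-0.202, 0.979, -0.001], [-0.002, -0.001, -1.0]]
ft_force: [1.0, -0.3, -0.0]
grip_width: 0.0113
```

Run:
```python
from st import *
s=env.observe(); T=press_T(PP); im=env.get_image("side"); 
print((np.linalg.inv(T)@np.r_[s["position"],1]*1000).round(1),np.degrees(np.arctan2(s["tool_rot"][1,0],s["tool_rot"][0,0]))+180-np.degrees(PP[2]))
cv2.imwrite("pics/s3.png",cv2.resize(im[180:300,230:400],None,fx=4,fy=4,interpolation=cv2.INTER_CUBIC)[:,:,::-1])
im=env.get_image("top"); 
cv2.imwrite("pics/t3.png",cv2.resize(im[130:270,270:410],None,fx=4,fy=4,interpolation=cv2.INTER_CUBIC)[:,:,::-1])
```

```text
[-1.747e+02 -4.000e-01  3.820e+01  1.000e+03] -0.02526042753939528
```

View pics/s3.png

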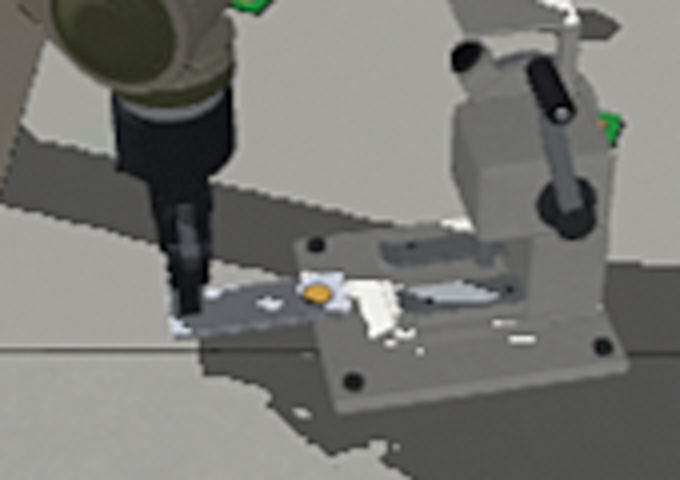

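View pics/t3.png

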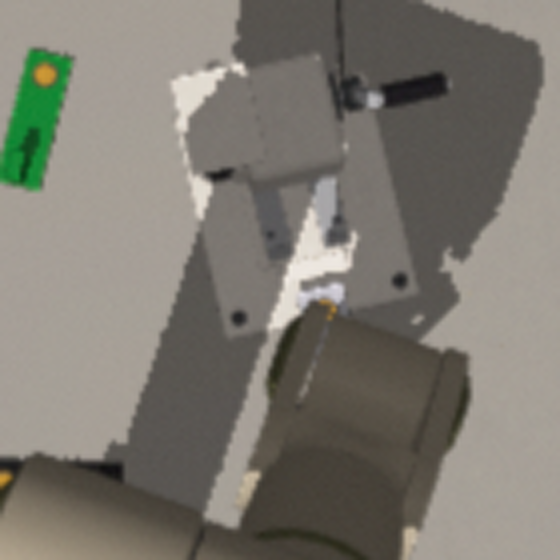

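{"name": "move_arm", "arguments": {"moves": [[-15, 0, 1, 0], [-30, 0, 1, 0], [-40, 0, 1, 0], [-50, 0, 1, 0], [-60, 0, 1, 0], [-68, 0, 1, 0], [-76, 0, 1, 0], [-76, 0, 1, 0], [-76, 0, 1, 0]]}}

```text
time_s: 8.0
position: [0.5058, -0.0295, 0.0362]
tool_rot: [[-0.979, -0.202, -0.001], [-0.202, 0.979, 0.0], [0.001, 0.0, -1.0]]
ft_force: [0.9, 0.1, -0.8]
grip_width: 0.0115
```

Nose is about 35 mm into the slot with no force. Continuing.

{"name": "move_arm", "arguments": {"moves": [[-8, 0, 0, 0], [-16, 0, 0, 0], [-24, 0, 0, 0], [-30, 0, 0, 0], [-36, 0, 0, 0], [-40, 0, 0, 0], [-40, 0, 0, 0], [-40, 0, 0, 0]]}}

```text
time_s: 8.8
position: [0.545, -0.0214, 0.0362]
tool_rot: [[-0.979, -0.202, -0.0], [-0.202, 0.979, 0.0], [0.0, 0.0, -1.0]]
ft_force: [-0.3, 0.1, -1.2]
grip_width: 0.0112
```

{"name": "move_arm", "arguments": {"moves": [[-1, 0, 0, 0], [-2, 0, 0, 0], [-3, 0, 0, 0], [-4, 0, 0, 0], [-5, 0, 0, 0], [-5, 0, 0, 0], [-5, 0, 0, 0]]}}

```text
time_s: 9.5
position: [0.5463, -0.0208, 0.0363]
tool_rot: [[-0.979, -0.202, -0.009], [-0.202, 0.979, -0.0], [0.009, 0.002, -1.0]]
ft_force: [-18.9, -5.2, 10.6]
grip_width: 0.0111
```

{"name": "move_arm", "arguments": {"moves": [[2, 0, 0, 0], [3, 0, 1, 0], [3, 0, 1, 0], [3, 0, 1, 0]]}}

```text
time_s: 9.9
position: [0.5464, -0.021, 0.0351]
tool_rot: [[-0.979, -0.202, -0.002], [-0.202, 0.979, 0.0], [0.002, 0.001, -1.0]]
ft_force: [-7.0, -0.2, 1.7]
grip_width: 0.0112
```

{"name": "move_arm", "arguments": {"moves": [[0, 0, 0, 0], [0, 0, 0, 0], [0, 0, 0, 0], [0, 0, 0, 0], [0, 0, 0, 0], [0, 0, 0, 0]], "grip": 0.4}}

```text
time_s: 10.5
position: [0.5473, -0.0211, 0.0353]
tool_rot: [[-0.979, -0.202, 0.0], [-0.202, 0.979, 0.0], [-0.0, -0.0, -1.0]]
ft_force: [0.1, -1.0, 0.3]
grip_width: 0.0516
```

Run:
```python
from st import *
s=env.observe();im=env.get_image("wrist");cv2.imwrite("pics/w4.png",im[:,:,::-1])
im=env.get_image("side");cv2.imwrite("pics/s4.png",cv2.resize(im[150:300,260:430],None,fx=4,fy=4,interpolation=cv2.INTER_CUBIC)[:,:,::-1])
print(env.tip_of("side","carrier"))
T=press_T(PP);print(proj("side",tp(T,(-10,0,22))),proj("side",tp(T,(-15,0,22))))
```

```text
[{'point': [249.7, 335.9], 'conf': 0.51}, {'point': [178.5, 282.5], 'conf': 0.51}, {'point': [211.8, 267.3], 'conf': 0.5}]
[252.24467469 336.3131617 ] [252.48476603 334.5454865 ]
```

View pics/w4.png

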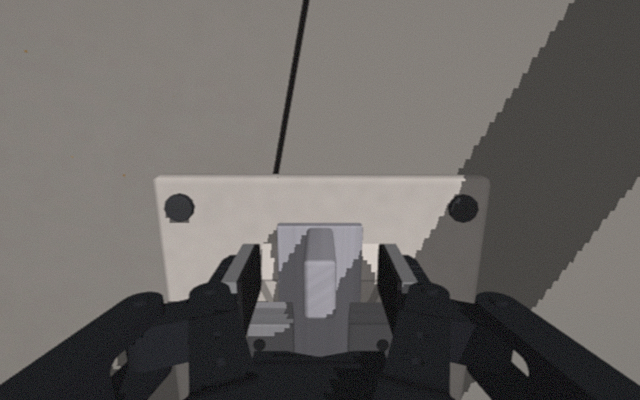

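View pics/s4.png

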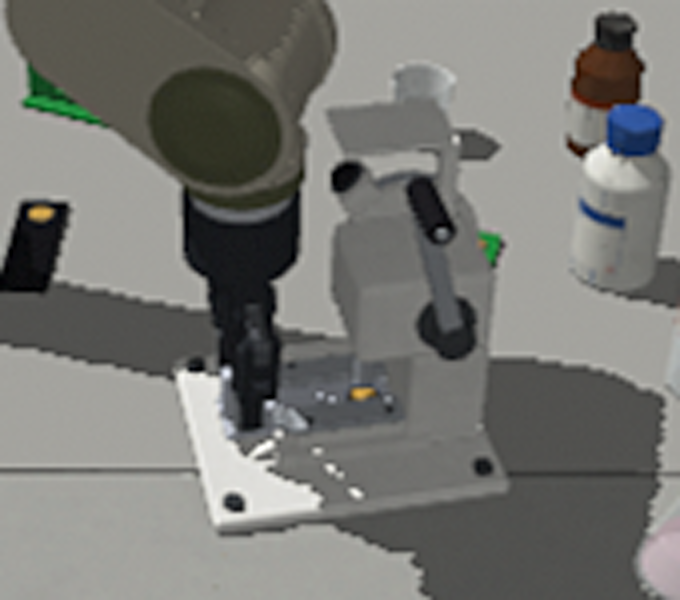

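Run:
```python
from st import *
s=env.observe();T=press_T(PP);iT=np.linalg.inv(T)
f=lambda P:(iT@np.r_[P,1]*1000)[:3].round(1)
print("tcp",f(s["position"]))
for n,rc,z in [("tail",(223,320),.028),("tailL",(225,278),.028),("tailR",(225,362),.028),("fincentre top",(290,320),.066),("baseL",(177,488),.006),("baseR",(177,155),.006)]: print(n,f(onz("wrist",rc,z,s)))
```

```text
tcp [-57.2  -0.4  35.3]
tail [-72.6   0.5  28. ]
tailL [-71.6 -18.8  28. ]
tailR [-71.6  19.9  28. ]
fincentre top [-59.7   0.5  66. ]
baseL [-89.7  86.    6. ]
baseR [-89.9 -83.4   6. ]
```

Run:
```python
from st import *
T=press_T(PP);iT=np.linalg.inv(T)
f=lambda P:(iT@np.r_[P,1]*1000)[:3].round(1)
print(f(onz("side",(247.9,350.1),.029)))
for q in [(30,0,29),(-25,22,38),(-25,-22,38),(-90,-85,0),(-90,85,8),(110,-85,0)]: print(q,(proj("side",tp(T,q))).round(1), ((proj("side",tp(T,q))-[150,260])*4+1.5).round(0))
```

```text
[29.6  2.3 29. ]
(30, 0, 29) [248.4 350.5] [395. 363.]
(-25, 22, 38) [243.4 329.4] [375. 279.]
(-25, -22, 38) [253.9 332.9] [417. 293.]
(-90, -85, 0) [284.4 313.5] [539. 216.]
(-90, 85, 8) [240.3 302.7] [363. 172.]
(110, -85, 0) [273.5 387.2] [495. 510.]
```

{"name": "move_arm", "arguments": {"moves": [[0, 0, -25, 0], [0, 0, -70, 0], [0, 0, -120, 0.05], [0, -20, -165, 0.19], [0, -50, -200, 0.33], [0, -85, -235, 0.47], [0, -120, -260, 0.61], [-10, -150, -280, 0.75], [-30, -160, -295, 0.89], [-60, -160, -295, 1.03], [-85, -160, -295, 1.17], [-93, -160, -295, 1.31], [-93, -160, -295, 1.45], [-93, -160, -295, 1.57], [-93, -160, -295, 1.57], [-93, -160, -295, 1.57]]}}

```text
time_s: 12.25
position: [0.6705, -0.159, 0.3302]
tool_rot: [[-0.206, 0.979, -0.0], [0.979, 0.206, 0.0], [0.0, -0.0, -1.0]]
ft_force: [0.0, 0.2, 0.5]
grip_width: 0.0512
```

Run:
```python
from st import *
T=press_T(PP);iT=np.linalg.inv(T)
f=lambda P:(iT@np.r_[P,1]*1000)[:3].round(1)
s=env.observe();im=env.get_image("wrist");cv2.imwrite("pics/w5.png",im[:,:,::-1])
print(f(s["position"]), s["q"].round(1))
for n,q in [("lever_grip",(36,-90,246)),("button_top",(24,62,175)),("slot_mouth",(-25,0,22)),("press",(0,0,0)),("carrier",(-10,0,22))]:
    print(n,[(np.round(r["point"],1),round(r["conf"],2)) for r in env.tip_of("wrist",n)],proj("wrist",tp(T,q),s).round(1))
```

```text
[  35.5 -160.5  330.2] [-23.2  35.8  34.4   0.  109.8 -35. ]
lever_grip [(array([101.3, 313.9]), 0.9)] [101.5 320.6]
button_top [] [-116.9  304.4]
slot_mouth [] [ 26.7 269. ]
press [(array([ 28.8, 286.7]), 0.95)] [ 30.8 291.3]
carrier [(array([ 27.7, 279.4]), 0.6)] [ 26.7 281.5]
```

View pics/w5.png

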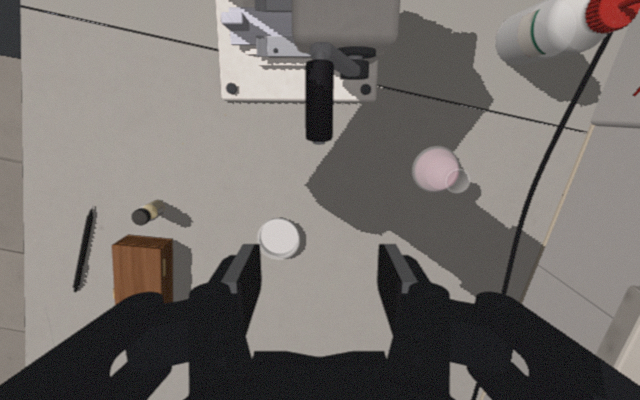

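{"name": "move_arm", "arguments": {"moves": [[30, 0, 5, 0], [60, 0, 25, 0], [68, 0, 60, 0], [68, 0, 90, 0], [68, 0, 103, 0], [68, 0, 103, 0], [68, 0, 103, 0]], "grip": 0.3}}

```text
time_s: 13.25
position: [0.657, -0.0925, 0.2282]
tool_rot: [[-0.203, 0.979, 0.001], [0.979, 0.203, -0.0], [-0.001, 0.001, -1.0]]
ft_force: [0.4, -0.9, 0.2]
grip_width: 0.0598
```

Run:
```python
from st import *
T=press_T(PP);iT=np.linalg.inv(T)
s=env.observe();im=env.get_image("wrist");cv2.imwrite("pics/w6.png",im[:,:,::-1])
print((iT@np.r_[s["position"],1]*1000)[:3].round(1))
im=env.get_image("side");cv2.imwrite("pics/s6.png",cv2.resize(im[120:270,260:430],None,fx=4,fy=4,interpolation=cv2.INTER_CUBIC)[:,:,::-1])
```

```text
[ 35.8 -92.7 228.2]
```

View pics/w6.png

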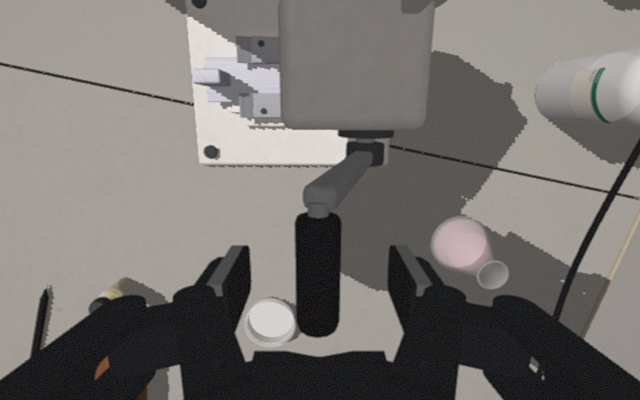

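View pics/s6.png

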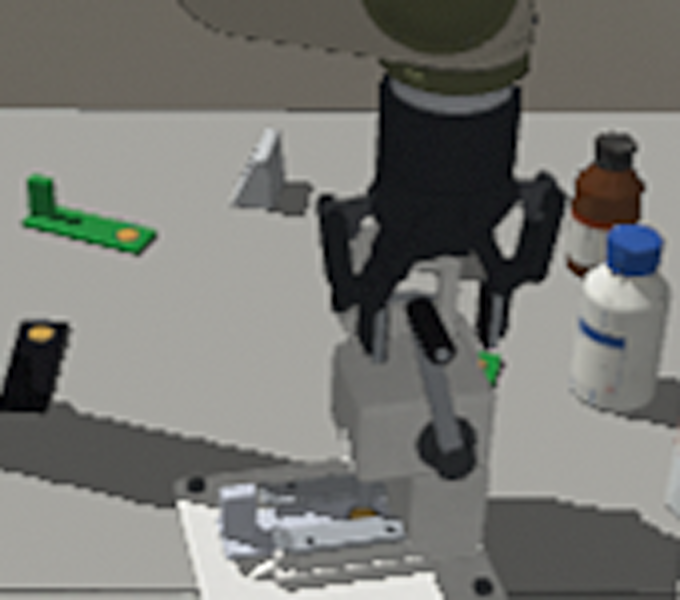

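{"name": "move_arm", "arguments": {"moves": [[0, 0, 0, 0], [0, 0, 0, 0], [0, 0, 0, 0], [0, 0, 0, 0], [0, 0, 0, 0], [0, 0, 0, 0], [0, 0, 0, 0]], "grip": 1, "grip_force": 40}}

```text
time_s: 14.05
position: [0.6566, -0.0926, 0.2277]
tool_rot: [[-0.202, 0.979, -0.0], [0.979, 0.202, -0.0], [-0.0, -0.0, -1.0]]
ft_force: [-4.6, -2.2, 4.7]
grip_width: 0.0169
```

Run:
```python
import numpy as np
for q in list(np.arange(0,0.95,.06))+[.9,.95,1,1.05,1.1,1.15,1.2]:
    a=1.309-q; print(round(q,2), round(70-130*np.cos(a)-36.35,1), round(-(130*np.sin(a)-125.57),1))
```

```text
0.0 0.0 -0.0
0.06 -7.5 2.2
0.12 -14.8 4.9
0.18 -21.9 8.1
0.24 -28.9 11.6
0.3 -35.6 15.6
0.36 -42.1 19.9
0.42 -48.3 24.6
0.48 -54.2 29.7
0.54 -59.8 35.2
0.6 -65.0 40.9
0.66 -69.9 47.0
0.72 -74.4 53.4
0.78 -78.6 60.0
0.84 -82.3 66.8
0.9 -85.6 73.9
0.9 -85.6 73.9
0.95 -88.1 79.9
1 -90.2 86.0
1.05 -92.0 92.3
1.1 -93.5 98.6
1.15 -94.7 105.0
1.2 -95.6 111.4
```

{"name": "move_arm", "arguments": {"moves": [[0, -7.5, 2, 0], [0, -15, 5, 0], [0, -22, 8, 0], [0, -29, 11.5, 0], [0, -35.5, 15.5, 0], [0, -42, 20, 0], [0, -48, 24.5, 0], [0, -54, 29.5, 0], [0, -60, 35, 0], [0, -65, 41, 0], [0, -70, 47, 0], [0, -74.5, 53.5, 0], [0, -78.5, 60, 0], [0, -82.5, 67, 0], [0, -84, 70.5, 0], [0, -84, 70.5, 0]]}}

```text
time_s: 15.65
position: [0.5739, -0.1094, 0.1568]
tool_rot: [[-0.203, 0.979, -0.001], [0.979, 0.203, 0.0], [0.0, -0.001, -1.0]]
ft_force: [-5.5, -0.4, 6.4]
grip_width: 0.0167
```

{"name": "move_arm", "arguments": {"moves": [[0, -2, 4, 0], [0, -4, 9, 0], [0, -6, 15, 0], [0, -6, 15, 0]]}}

```text
time_s: 16.05
position: [0.568, -0.1105, 0.1412]
tool_rot: [[-0.203, 0.979, -0.002], [0.979, 0.203, 0.0], [0.001, -0.001, -1.0]]
ft_force: [-4.9, -0.5, 3.5]
grip_width: 0.0168
```

{"name": "move_arm", "arguments": {"moves": [[0, -1, 3, 0], [0, -2, 6, 0], [0, -2, 6, 0]]}}

```text
time_s: 16.35
position: [0.5665, -0.1109, 0.1357]
tool_rot: [[-0.203, 0.979, -0.001], [0.979, 0.203, 0.0], [0.001, -0.001, -1.0]]
ft_force: [-4.6, 0.6, 4.8]
grip_width: 0.0163
```

{"name": "move_arm", "arguments": {"moves": [[0, -0.5, 2, 0], [0, -1, 4, 0], [0, -1, 4, 0]]}}

```text
time_s: 16.65
position: [0.5655, -0.1111, 0.1319]
tool_rot: [[-0.203, 0.979, -0.001], [0.979, 0.203, 0.0], [0.0, -0.0, -1.0]]
ft_force: [-4.6, 0.8, 3.8]
grip_width: 0.0168
```

{"name": "move_arm", "arguments": {"moves": [[0, -0.5, 2, 0], [0, -0.5, 3, 0], [0, -0.5, 3, 0]]}}

```text
time_s: 16.95
position: [0.5651, -0.1112, 0.1295]
tool_rot: [[-0.203, 0.979, -0.0], [0.979, 0.203, 0.0], [0.0, -0.0, -1.0]]
ft_force: [-7.2, 1.3, 9.7]
grip_width: 0.0168
```

{"name": "move_arm", "arguments": {"moves": [[0, 0, 1, 0], [0, -0.5, 2, 0], [0, -0.5, 2, 0], [0, -0.5, 2, 0]]}}

```text
time_s: 17.35
position: [0.5648, -0.1113, 0.1281]
tool_rot: [[-0.203, 0.979, 0.001], [0.979, 0.203, -0.0], [-0.0, 0.001, -1.0]]
ft_force: [-6.1, 2.2, 12.9]
grip_width: 0.0167
```

{"name": "move_arm", "arguments": {"moves": [[0, 0, 1, 0], [0, 0, 2, 0], [0, 0, 2, 0], [0, 0, 2, 0]]}}

```text
time_s: 17.75
position: [0.5646, -0.1114, 0.1265]
tool_rot: [[-0.203, 0.979, 0.001], [0.979, 0.203, -0.001], [-0.001, 0.0, -1.0]]
ft_force: [-10.3, 1.3, 16.1]
grip_width: 0.0166
```

{"name": "move_arm", "arguments": {"moves": [[0, 0, 1, 0], [0, 0, 1.5, 0], [0, 0, 1.5, 0], [0, 0, 1.5, 0]]}}

```text
time_s: 18.15
position: [0.5644, -0.1115, 0.1253]
tool_rot: [[-0.203, 0.979, 0.0], [0.979, 0.203, -0.001], [-0.001, 0.0, -1.0]]
ft_force: [-11.9, 0.8, 18.9]
grip_width: 0.0167
```

{"name": "move_arm", "arguments": {"moves": [[0, 0, -2, 0], [0, 0, -4, 0], [0, 0.5, -7, 0], [0, 0.5, -9, 0], [0, 0.5, -9, 0]]}}

```text
time_s: 18.65
position: [0.5657, -0.111, 0.1328]
tool_rot: [[-0.203, 0.979, 0.001], [0.979, 0.203, 0.0], [-0.0, 0.002, -1.0]]
ft_force: [-1.5, 3.0, 3.3]
grip_width: 0.0168
```

{"name": "move_arm", "arguments": {"moves": [[0, 0, 0, 0], [0, 0, 0, 0], [0, 0, 0, 0], [0, 0, 0, 0], [0, 0, 0, 0], [0, 0, 0, 0]], "grip": 0.3}}

```text
time_s: 19.25
position: [0.5652, -0.1114, 0.1323]
tool_rot: [[-0.203, 0.979, -0.0], [0.979, 0.203, -0.0], [-0.0, -0.0, -1.0]]
ft_force: [0.3, 0.3, -0.0]
grip_width: 0.0597
```

{"name": "move_arm", "arguments": {"moves": [[0, 0, -20, 0], [0, 0, -60, 0], [0, 0, -105, 0], [-20, 0, -130, 0], [-60, 0, -140, 0], [-60, 0, -140, 0], [-60, 0, -140, 0]]}}

```text
time_s: 19.95
position: [0.5772, -0.1705, 0.2718]
tool_rot: [[-0.201, 0.98, -0.001], [0.98, 0.201, 0.0], [0.001, -0.0, -1.0]]
ft_force: [0.1, -0.0, -0.1]
grip_width: 0.0601
```

Run:
```python
from st import *
T=press_T(PP);iT=np.linalg.inv(T)
f=lambda P:(iT@np.r_[P,1]*1000)[:3].round(1)
s=env.observe();im=env.get_image("wrist");cv2.imwrite("pics/w7.png",im[:,:,::-1])
im=env.get_image("side");cv2.imwrite("pics/s7.png",cv2.resize(im[120:290,260:430],None,fx=3.5,fy=3.5,interpolation=cv2.INTER_CUBIC)[:,:,::-1])
print(f(s["position"]),s["time_s"])
a=env.tip_of("wrist","lever_grip"); b=env.tip_of("side","lever_grip"); print(a,b)
for q in [0,.62,.82,.9,.95,1.0,1.05,1.1]:
    P=tp(T,(70-130*np.cos(1.309-q),-90,120+130*np.sin(1.309-q))); print(q,proj("wrist",P,s).round(1),proj("side",P).round(1))
```

```text
[ -58.1 -152.9  271.8] 19.95
[{'point': [114.6, 322.8], 'conf': 0.86}] [{'point': [235.6, 326.5], 'conf': 0.68}]
0 [115.4 517.6] [202.1 367.2]
0.62 [114.3 366. ] [220.4 338.5]
0.82 [113.8 339.8] [228.4 332.3]
0.9 [113.6 332.4] [231.7 330.4]
0.95 [113.5 328.6] [233.9 329.3]
1.0 [113.4 325.4] [236.  328.4]
1.05 [113.3 322.8] [238.1 327.6]
1.1 [113.2 320.7] [240.2 327. ]
```

View pics/s7.png

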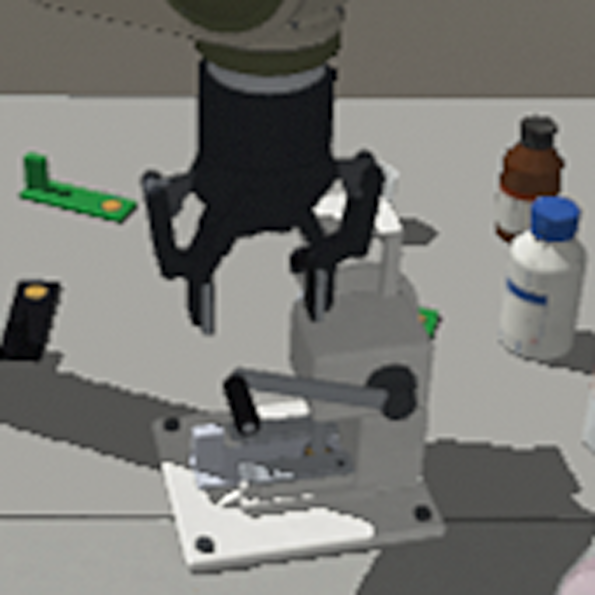

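View pics/w7.png

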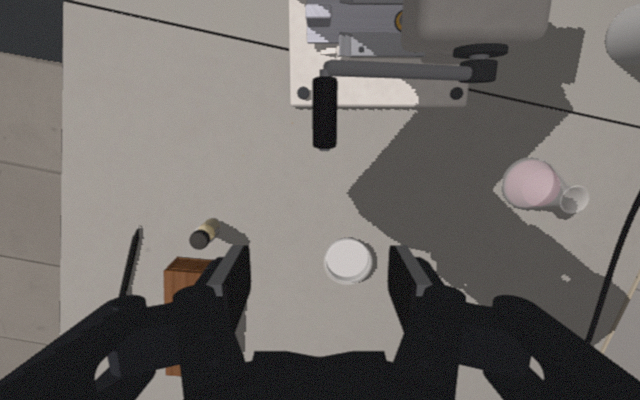

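The lever hangs on its own at about q ≈ 1.05: wrist point (114.6,322.8) against a predicted (113.3,322.8). The robot is clear of it.

My moves can't tilt the tool. The button's lower rim sits about at the hood's front edge, so a vertical finger can push it only about 1 mm. I need something slim and horizontal under the hood, so I'll borrow the spare black carrier as a pusher and put it back where it lay.

{"name": "move_arm", "arguments": {"moves": [[30, -30, 0, 0], [70, -50, 0, 0.05], [115, -65, 0, 0.1], [160, -78, 0, 0.15], [205, -90, 5, 0.2], [250, -102, 15, 0.228], [295, -115, 25, 0.228], [335, -125, 35, 0.228], [358, -128, 42, 0.228], [358, -128, 42, 0.228], [358, -128, 42, 0.228]], "grip": 0}}

```text
time_s: 21.25
position: [0.3792, 0.1549, 0.2304]
tool_rot: [[0.022, 1.0, 0.0], [1.0, -0.022, -0.0], [-0.0, 0.0, -1.0]]
ft_force: [0.3, -0.9, 0.2]
grip_width: 0.0848
```

Run:
```python
from st import *
s=env.observe();im=env.get_image("wrist");cv2.imwrite("pics/w8.png",im[:,:,::-1])
print(s["position"],s["q"].round(1))
R=s["tool_rot"];p=s["position"]
print(np.degrees(np.arctan2(R[1,0],R[0,0])))
for r in env.silhouettes("wrist","carrier"):
    m=r["region"].astype(np.uint8); cn=max(cv2.findContours(m,0,2)[0],key=cv2.contourArea); print(r["conf"],r["point"],cv2.minAreaRect(cn))
for r in env.tip_of("wrist","carrier"):
    P=onz("wrist",r["point"],0,s); print(r,P.round(4),(R.T@(P-p)*1000).round(1))
```

```text
[0.37915325 0.15493411 0.23041803] [ 5.6  7.6 94.5 -0.  77.8  6.8]
88.74059675587672
0.7 [100.9, 601.9] ((604.5340576171875, 100.37406921386719), (83.04735565185547, 44.641536712646484), 15.124006271362305)
0.69 [123.8, 317.0] ((317.28302001953125, 124.09379577636719), (40.040802001953125, 125.7772445678711), 1.6365771293640137)
{'point': [105.8, 620.3], 'conf': 0.76} [0.6954 0.2168 0.    ] [ 68.9 314.8 230.5]
{'point': [124.5, 319.3], 'conf': 0.59} [0.3803 0.2047 0.    ] [ 49.8   0.  230.4]
```

View pics/w8.png

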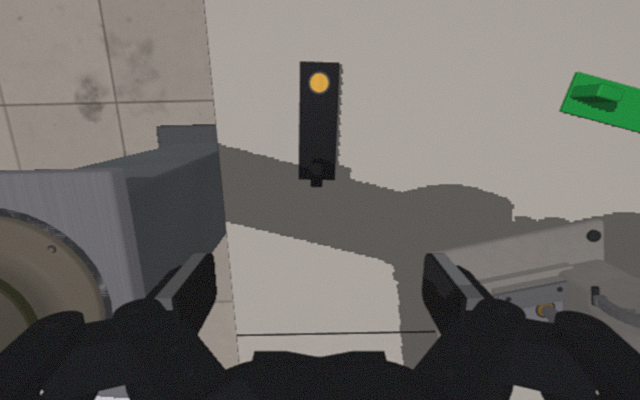

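Run:
```python
from st import *
s=env.observe();R=s["tool_rot"];p=s["position"]
for n,rc,z in [("nose",(62,320),.006),("tail",(180,319),.006),("L",(121,299.5),.006),("R",(121,339.5),.006),("finTop",(168,317.5),.044),("finbot",(185,317),.044)]:
    P=onz("wrist",rc,z,s); print(n,P.round(4),(R.T@(P-p)*1000).round(1))
```

```text
nose [0.3835 0.2648 0.006 ] [110.9   0.7 224.5]
tail [0.3795 0.1451 0.006 ] [ -8.9  -0.3 224.5]
L [0.3608 0.2081 0.006 ] [ 53.6 -20.6 224.5]
R [0.4024 0.207  0.006 ] [ 53.6  21.  224.5]
finTop [0.3785 0.1647 0.044 ] [ 10.7  -1.8 186.5]
finbot [0.3775 0.1479 0.044 ] [ -6.1  -2.3 186.5]
```

{"name": "move_arm", "arguments": {"moves": [[3, -0.5, 45, 0], [3, -0.5, 90, 0], [3, -0.5, 135, 0], [3, -0.5, 175, 0], [3, -0.5, 205, 0], [3, -0.5, 217, 0], [3, -0.5, 218, 0], [3, -0.5, 218, 0]]}}

```text
time_s: 22.2
position: [0.3796, 0.1571, 0.0126]
tool_rot: [[0.025, 1.0, 0.0], [1.0, -0.025, 0.0], [0.0, 0.0, -1.0]]
ft_force: [-0.1, -0.1, -0.4]
grip_width: 0.0853
```

{"name": "move_arm", "arguments": {"moves": [[0, 0, 0, 0], [0, 0, 0, 0], [0, 0, 0, 0], [0, 0, 0, 0], [0, 0, 0, 0], [0, 0, 0, 0], [0, 0, 0, 0], [0, 0, 0, 0]], "grip": 1, "grip_force": 120}}

```text
time_s: 23.0
position: [0.3791, 0.1576, 0.0128]
tool_rot: [[0.024, 1.0, 0.001], [1.0, -0.024, -0.0], [-0.0, 0.001, -1.0]]
ft_force: [-1.5, 0.2, 8.3]
grip_width: 0.0104
```

{"name": "move_arm", "arguments": {"moves": [[0, 0, -10, 0], [0, 0, -40, 0], [0, 0, -85, 0], [0, 0, -130, 0], [0, 0, -170, 0], [0, 0, -170, 0], [0, 0, -170, 0]]}}

```text
time_s: 23.7
position: [0.3788, 0.1575, 0.1823]
tool_rot: [[0.024, 1.0, 0.001], [1.0, -0.024, 0.0], [0.0, 0.001, -1.0]]
ft_force: [0.1, 0.4, -2.2]
grip_width: 0.0108
```

Run:
```python
from st import *
s=env.observe();im=env.get_image("wrist");cv2.imwrite("pics/w9.png",im[:,:,::-1])
R=s["tool_rot"];p=s["position"];T=press_T(PP)
print(p,s["ft_force"])
for q in [(-95,62,190),(-120,62,190),(-120,62,220)]:
    g=tp(T,q);print(q,g.round(4),(R.T@(g-p)*1000).round(1))
```

```text
[0.37881918 0.15753569 0.18228481] [ 0.11329147  0.36387859 -2.23029248]
(-95, 62, 190) [0.4975 0.0324 0.19  ] [-122.2  121.7   -7.6]
(-120, 62, 190) [0.4731 0.0273 0.19  ] [-127.9   97.3   -7.6]
(-120, 62, 220) [0.4731 0.0273 0.22  ] [-127.9   97.4  -37.6]
```

View pics/w9.png

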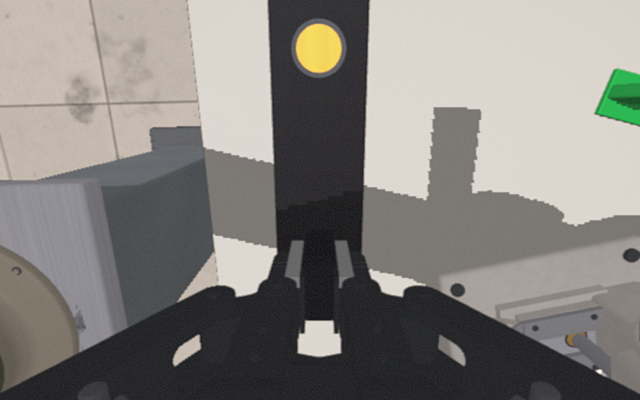

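{"name": "move_arm", "arguments": {"moves": [[-15, 12, -4, 0.13], [-30, 24, -4, 0.26], [-45, 36, -4, 0.4], [-60, 48, -4, 0.54], [-75, 60, -4, 0.68], [-90, 72, -4, 0.82], [-105, 84, -4, 0.96], [-120, 96, -4, 1.1], [-127, 102, -4, 1.24], [-127, 102, -4, 1.342], [-127, 102, -4, 1.342], [-127, 102, -4, 1.342], [-127, 102, -4, 1.342]]}}

```text
time_s: 25.05
position: [0.4776, 0.0284, 0.1856]
tool_rot: [[0.979, 0.206, -0.002], [0.206, -0.979, 0.0], [-0.001, -0.001, -1.0]]
ft_force: [-0.4, 0.2, -1.4]
grip_width: 0.0105
```

Run:
```python
from st import *
T=press_T(PP);iT=np.linalg.inv(T)
f=lambda P:(iT@np.r_[P,1]*1000)[:3].round(1)
s=env.observe();im=env.get_image("wrist");cv2.imwrite("pics/w10.png",im[:,:,::-1])
im=env.get_image("side");cv2.imwrite("pics/s10.png",cv2.resize(im[130:280,250:420],None,fx=4,fy=4,interpolation=cv2.INTER_CUBIC)[:,:,::-1])
im=env.get_image("top");cv2.imwrite("pics/t10.png",cv2.resize(im[120:240,270:410],None,fx=4,fy=4,interpolation=cv2.INTER_CUBIC)[:,:,::-1])
print(f(s["position"]),np.degrees(np.arctan2(s["tool_rot"][1,0],s["tool_rot"][0,0]))-np.degrees(PP[2]))
print("button pred",proj("wrist",tp(T,(24,62,175)),s),[ (r["point"],r["conf"]) for r in env.tip_of("wrist","button_top")],proj("side",tp(T,(24,62,175))),[ (r["point"],r["conf"]) for r in env.tip_of("side","button_top")])
```

```text
[-115.3   62.1  185.6] 0.172901214396612
button pred [-96.08563342 321.29358184] [] [192.44532332 344.67914121] [([189.6, 341.6], 0.39)]
```

View pics/w10.png

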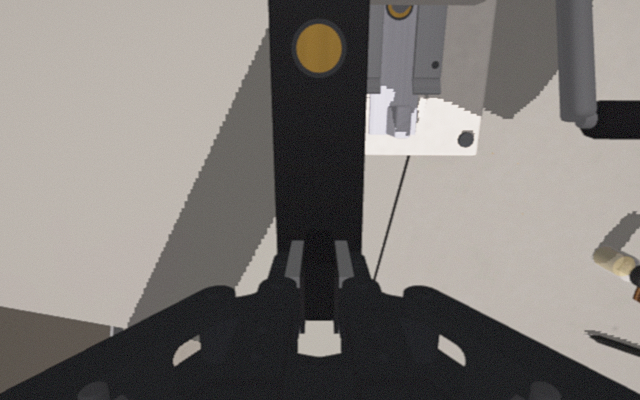

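View pics/s10.png

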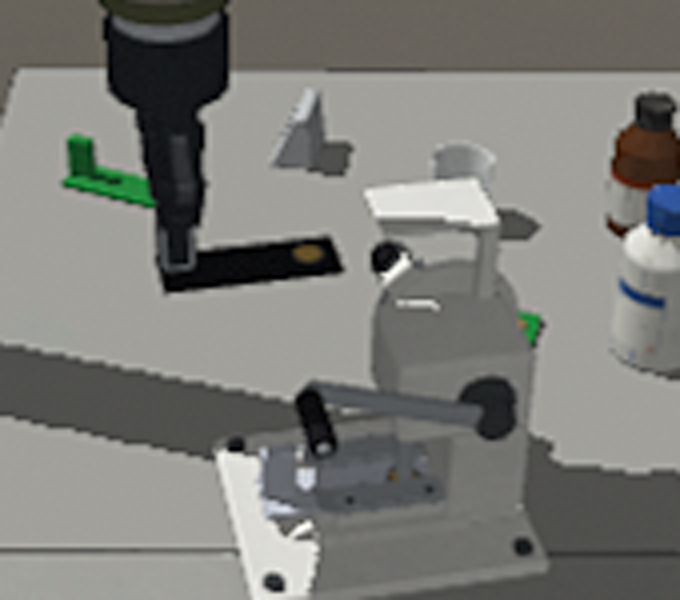

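View pics/t10.png

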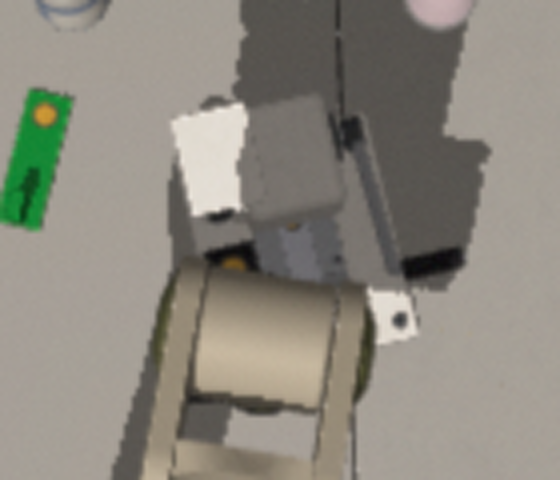

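Run:
```python
from st import *
T=press_T(PP);iT=np.linalg.inv(T)
s=env.observe();p=s["position"];R=s["tool_rot"]
for dz in (-.0125+.006,-.0125+.003,-.0125+.009):
    P=onz("wrist",(48,319),p[2]+dz,s); print(dz,(R.T@(P-p)*1000).round(1))
    a,b=[onz("wrist",(0,c),p[2]+dz,s) for c in (268.5,369.5)]; print("width@row0",np.linalg.norm(a-b)*1000,(R.T@(a-p)*1000)[0])
    a,b=[onz("wrist",(235,c),p[2]+dz,s) for c in (276.5,362.5)]; print("width@row235",np.linalg.norm(a-b)*1000,(R.T@(a-p)*1000)[0])
# predicted nose corners in side view
for x in (104,108,112):
  for y in(-20,20): 
    q=proj("side",p+R@np.array([x,y,6.5])/1000); print(x,y,((q-[130,250])*4+1.5).round(0))
```

```text
-0.006500000000000001 [88.8 -0.4  6.5]
width@row0 39.25621598483782 106.04814154219949
width@row235 39.716429269620555 8.966011196394412
-0.009500000000000001 [89.3 -0.4  9.5]
width@row0 40.04392838732529 106.8704829327423
width@row235 40.5133762787332 7.840309551846218
-0.0035000000000000014 [88.3 -0.4  3.5]
width@row0 38.468503582350365 105.22580015165653
width@row235 38.91948226050791 10.091712840942606
104 -20 [235. 323.]
104 20 [267. 336.]
108 -20 [234. 329.]
108 20 [267. 342.]
112 -20 [234. 334.]
112 20 [266. 348.]
```

{"name": "move_arm", "arguments": {"moves": [[8, 0, 0, 0], [16, 0, 0, 0], [21, 0, 0, 0], [24, 0, 0, 0], [24, 0, 0, 0], [24, 0, 0, 0]]}}

```text
time_s: 25.9
position: [0.5014, 0.033, 0.1862]
tool_rot: [[0.979, 0.203, -0.0], [0.203, -0.979, 0.0], [-0.0, -0.0, -1.0]]
ft_force: [-0.4, 0.7, -1.3]
grip_width: 0.0102
```

{"name": "move_arm", "arguments": {"moves": [[1, 0, 0, 0], [2, 0, 0, 0], [3, 0, 0, 0], [4, 0, 0, 0], [4, 0, 0, 0]]}}

```text
time_s: 26.4
position: [0.5051, 0.0337, 0.1863]
tool_rot: [[0.979, 0.203, -0.001], [0.203, -0.979, -0.0], [-0.001, -0.0, -1.0]]
ft_force: [-2.7, -0.5, 0.5]
grip_width: 0.0102
```

{"name": "move_arm", "arguments": {"moves": [[0.6, 0, 0.8, 0], [1.3, 0, 1.5, 0], [1.9, 0, 2.3, 0], [2.6, 0, 3.1, 0], [2.6, 0, 3.1, 0]]}}

```text
time_s: 26.9
position: [0.5079, 0.0343, 0.1832]
tool_rot: [[0.979, 0.203, -0.0], [0.203, -0.979, -0.0], [-0.0, 0.0, -1.0]]
ft_force: [-3.8, -1.1, 1.0]
grip_width: 0.0103
```

{"name": "move_arm", "arguments": {"moves": [[0.6, 0, 0.8, 0], [1.3, 0, 1.5, 0], [1.9, 0, 2.3, 0], [1.9, 0, 2.3, 0]]}}

```text
time_s: 27.3
position: [0.5098, 0.0347, 0.1808]
tool_rot: [[0.979, 0.203, -0.0], [0.203, -0.979, -0.0], [-0.0, -0.0, -1.0]]
ft_force: [-5.0, -2.2, 3.1]
grip_width: 0.0102
```

Run:
```python
from st import *
T=press_T(PP);iT=np.linalg.inv(T);s=env.observe()
print((iT@np.r_[s["position"],1]*1000)[:3].round(1),s["ft_force"])
im=env.get_image("side");cv2.imwrite("pics/s11.png",cv2.resize(im[130:280,250:420],None,fx=4,fy=4,interpolation=cv2.INTER_CUBIC)[:,:,::-1])
```

```text
[-82.6  61.8 180.8] [-5.04625833 -2.20481203  3.08503974]
```

View pics/s11.png

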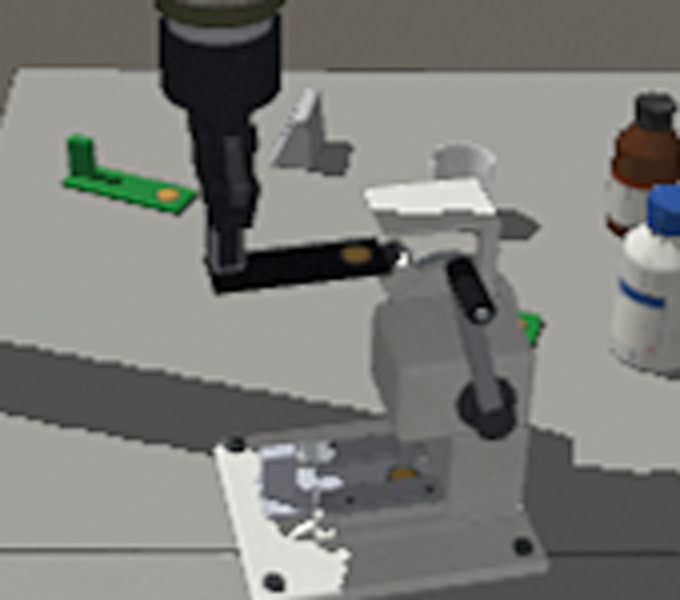

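{"name": "move_arm", "arguments": {"moves": [[-2, 0, -2.5, 0], [-6, 0, -5.4, 0], [-15, 0, -5.4, 0], [-30, 0, -5.4, 0], [-40, -15, -3, -0.14], [-48, -30, -3, -0.28], [-56, -45, -3, -0.42], [-64, -60, -3, -0.56], [-72, -75, -2, -0.7], [-80, -90, -2, -0.84], [-88, -105, -2, -0.98], [-95, -120, -2, -1.12], [-100, -135, -1.4, -1.26], [-103, -146.8, -1.4, -1.342], [-103, -146.8, -1.4, -1.342], [-103, -146.8, -1.4, -1.342], [-103, -146.8, -1.4, -1.342]]}}

```text
time_s: 29.05
position: [0.3794, 0.157, 0.1823]
tool_rot: [[0.026, 1.0, 0.0], [1.0, -0.026, -0.0], [-0.0, 0.0, -1.0]]
ft_force: [0.5, 0.4, -0.9]
grip_width: 0.0102
```

Run:
```python
from st import *
s=env.observe();R=s["tool_rot"]; print(s["position"],(R.T@(np.array([.3791,.1576,.0128])-s["position"])*1000).round(1),np.degrees(np.arctan2(R[1,0],R[0,0])))
im=env.get_image("side");cv2.imwrite("pics/s12.png",cv2.resize(im[130:280,250:420],None,fx=4,fy=4,interpolation=cv2.INTER_CUBIC)[:,:,::-1])
```

```text
[0.37935421 0.15704967 0.18233676] [  0.5  -0.3 169.5] 88.49901999175005
```

View pics/s12.png

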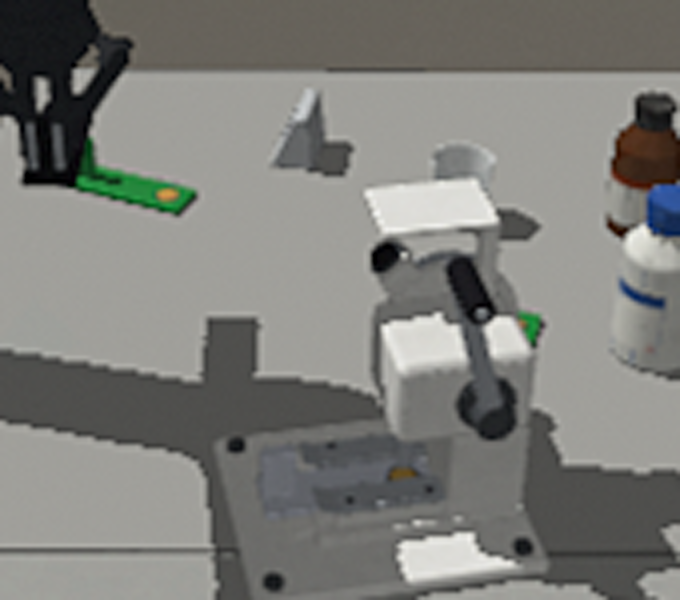

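The lever is up, the button is out and the carrier is in the slot. Now I set the black carrier back down where it was.

{"name": "move_arm", "arguments": {"moves": [[0.5, 0, 45, 0], [0.5, 0, 90, 0], [0.5, 0, 130, 0], [0.5, 0, 155, 0], [0.5, 0, 166, 0], [0.5, 0, 169, 0], [0.5, 0, 169.5, 0], [0.5, 0, 169.5, 0]]}}

```text
time_s: 29.9
position: [0.3796, 0.1578, 0.0131]
tool_rot: [[0.025, 1.0, 0.001], [1.0, -0.025, 0.0], [0.0, 0.001, -1.0]]
ft_force: [0.7, 0.9, -1.1]
grip_width: 0.01
```

{"name": "move_arm", "arguments": {"moves": [[0, 0, 0, 0], [0, 0, 0, 0], [0, 0, 0, 0], [0, 0, 0, 0], [0, 0, 0, 0], [0, 0, 0, 0], [0, 0, 0, 0]], "grip": 0}}

```text
time_s: 30.6
position: [0.3791, 0.158, 0.0128]
tool_rot: [[0.024, 1.0, -0.0], [1.0, -0.024, -0.0], [-0.0, -0.0, -1.0]]
ft_force: [0.3, 0.8, -0.6]
grip_width: 0.0851
```

{"name": "move_arm", "arguments": {"moves": [[0, 0, -20, 0], [0, 0, -60, 0], [0, 0, -110, 0], [0, 0, -160, 0], [-5, 0, -215, 0], [-5, 0, -218, 0], [-5, 0, -218, 0], [-5, 0, -218, 0]]}}

```text
time_s: 31.4
position: [0.3783, 0.153, 0.2294]
tool_rot: [[0.024, 1.0, -0.003], [1.0, -0.024, -0.0], [-0.0, -0.003, -1.0]]
ft_force: [-0.8, -0.2, 0.5]
grip_width: 0.0854
```

Run:
```python
from st import *
T=press_T(PP);iT=np.linalg.inv(T)
s=env.observe();im=env.get_image("wrist");cv2.imwrite("pics/w13.png",im[:,:,::-1]); print(s["position"],s["ft_force"],s["time_s"])
R=s["tool_rot"]
for r in env.tip_of("wrist","carrier"): print(r["point"],r["conf"],onz("wrist",r["point"],0,s).round(4))
im=env.get_image("top");cv2.imwrite("pics/t13.png",cv2.resize(im[80:280,190:450],None,fx=3,fy=3,interpolation=cv2.INTER_CUBIC)[:,:,::-1])
im=env.get_image("side");cv2.imwrite("pics/s13.png",cv2.resize(im[170:290,280:420],None,fx=5,fy=5,interpolation=cv2.INTER_CUBIC)[:,:,::-1])
print(env.tip_of("side","lever_grip"),proj("side",tp(T,(36,-90,246))))
for n in ("beaker","dish","vial"): print(n,[(np.round(r["point"],1),round(r["conf"],2)) for r in env.tip_of("top",n)])
```

```text
[0.37831283 0.15296042 0.22937743] [-0.75586251 -0.1934109   0.48716571] 31.4
[104.5, 621.3] 0.82 [0.6932 0.2155 0.    ]
[124.1, 322.0] 0.81 [0.3818 0.2031 0.    ]
[295.7, 508.2] 0.26 [ 0.6023 -0.0048  0.    ]
[{'point': [200.8, 366.4], 'conf': 0.96}] [201.91873655 367.04300428]
beaker [(array([157.1, 231.3]), 0.81)]
dish [(array([170., 423.]), 0.78)]
vial [(array([222.3, 425.3]), 0.47)]
```

View pics/w13.png

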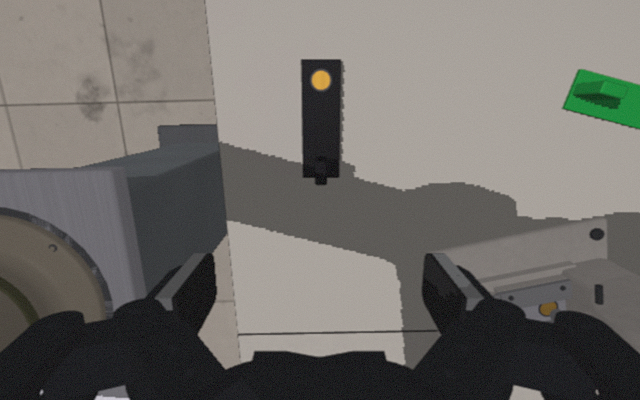

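View pics/t13.png

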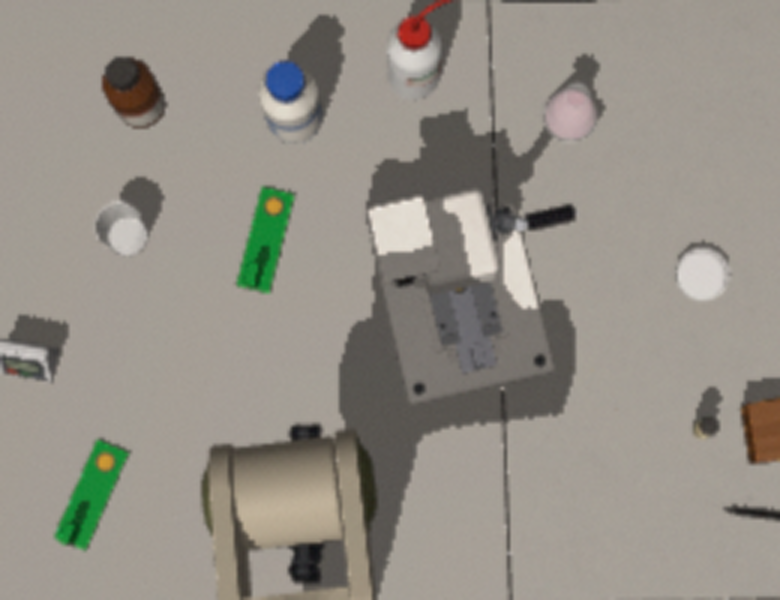

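View pics/s13.png

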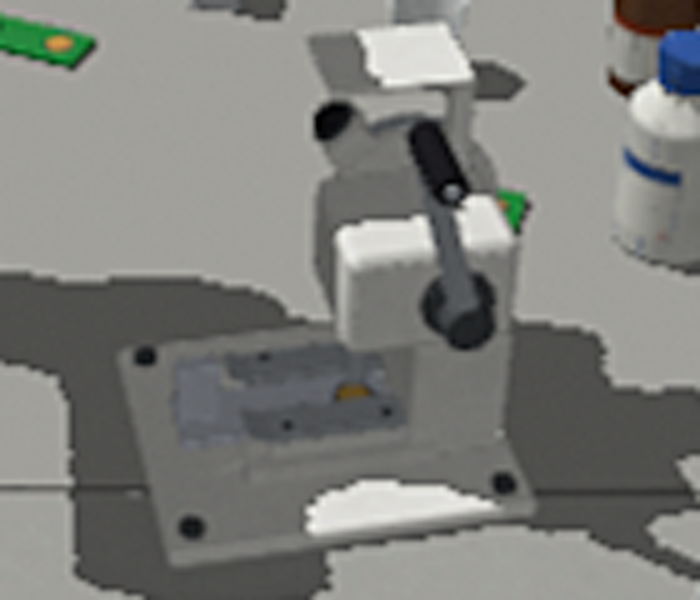

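Everything is back in place: black carrier within about 2 mm, lever up, button out. The nose estimates differ by about 2 mm (tail view against disc view). There is time to spare, so I'll nudge the fin from behind with shut fingers to be sure it is home.

Run:
```python
from st import *
T=press_T(PP);s=env.observe();R=s["tool_rot"]
for q in [(-125,0,230),(-125,0,36)]: print(q,tp(T,q).round(3),(R.T@(tp(T,q)-s["position"])*1000).round(1))
```

```text
(-125, 0, 230) [ 0.481 -0.034  0.23 ] [-184.9  106.3    0.3]
(-125, 0, 36) [ 0.481 -0.034  0.036] [-184.9  106.5  194.3]
```

{"name": "move_arm", "arguments": {"moves": [[-40, 22, 0, -0.06], [-80, 46, 0, -0.12], [-120, 69, 0, -0.18], [-160, 92, 10, -0.23], [-185, 106, 40, -0.23], [-185, 106, 85, -0.23], [-185, 106, 130, -0.23], [-185, 106, 170, -0.23], [-185, 106, 190, -0.23], [-185, 106, 193, -0.23], [-185, 106, 193, -0.23]], "grip": 1, "grip_force": 40}}

```text
time_s: 32.9
position: [0.4807, -0.0345, 0.038]
tool_rot: [[-0.205, 0.979, -0.0], [0.979, 0.205, 0.0], [0.0, -0.0, -1.0]]
ft_force: [-0.2, -0.3, 1.2]
grip_width: 0.0004
```

Run:
```python
from st import *
T=press_T(PP);s=env.observe();print((np.linalg.inv(T)@np.r_[s["position"],1]*1000)[:3].round(1),s["ft_force"].round(1),s["tool_rot"].round(3))
im=env.get_image("wrist");cv2.imwrite("pics/w14.png",im[:,:,::-1])
```

```text
[-1.25e+02 -1.00e-01  3.80e+01] [-0.2 -0.3  1.2] [[-0.205  0.979 -0.   ]
 [ 0.979  0.205  0.   ]
 [ 0.    -0.    -1.   ]]
```

View pics/w14.png

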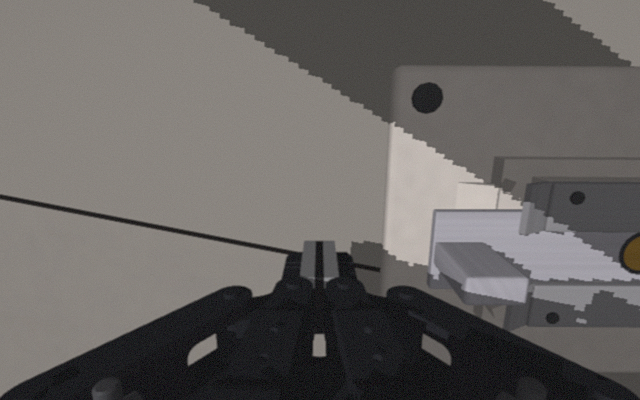

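{"name": "move_arm", "arguments": {"moves": [[0, 10, 0, 0], [0, 20, 0, 0], [0, 28, 0, 0], [0, 34, 0, 0], [0, 37, 0, 0], [0, 37, 0, 0]]}}

```text
time_s: 33.55
position: [0.517, -0.0268, 0.0378]
tool_rot: [[-0.205, 0.979, 0.0], [0.979, 0.205, -0.0], [-0.0, 0.0, -1.0]]
ft_force: [0.1, 0.2, 0.1]
grip_width: 0.0002
```

{"name": "move_arm", "arguments": {"moves": [[0, 1, 0, 0], [0, 2, 0, 0], [0, 3, 0, 0], [0, 3, 0, 0]]}}

```text
time_s: 33.95
position: [0.5197, -0.0263, 0.0378]
tool_rot: [[-0.205, 0.979, 0.0], [0.979, 0.205, -0.0], [-0.0, 0.0, -1.0]]
ft_force: [0.2, -1.1, -0.3]
grip_width: 0.0001
```

{"name": "move_arm", "arguments": {"moves": [[0, 1, 0, 0], [0, 2, 0, 0], [0, 3, 0, 0], [0, 3, 0, 0]]}}

```text
time_s: 34.35
position: [0.5204, -0.0259, 0.0378]
tool_rot: [[-0.205, 0.979, -0.005], [0.979, 0.205, -0.0], [0.001, -0.005, -1.0]]
ft_force: [-10.6, -4.1, 8.6]
grip_width: 0.0001
```

{"name": "move_arm", "arguments": {"moves": [[0, -4, 0, 0], [0, -14, 0, 0], [0, -30, 0, 0], [0, -40, -20, 0], [0, -40, -60, 0], [0, -40, -110, 0], [0, -40, -110, 0], [0, -40, -110, 0], [0, -40, -110, 0]]}}

```text
time_s: 35.25
position: [0.4826, -0.0337, 0.1468]
tool_rot: [[-0.204, 0.979, -0.002], [0.979, 0.204, 0.001], [0.001, -0.002, -1.0]]
ft_force: [-0.4, -0.2, -0.1]
grip_width: -0.0002
```

Run:
```python
from st import *
T=press_T(PP);iT=np.linalg.inv(T);s=env.observe();print(s["ft_force"].round(1),s["time_s"])
f=lambda P:(iT@np.r_[P,1]*1000)[:3].round(1)
im=env.get_image("wrist");cv2.imwrite("pics/w15.png",im[:,:,::-1])
im=env.get_image("side");cv2.imwrite("pics/s15.png",cv2.resize(im[170:290,280:420],None,fx=5,fy=5,interpolation=cv2.INTER_CUBIC)[:,:,::-1])
print(env.tip_of("side","lever_grip"))
for r in env.tip_of("wrist","carrier"): print(r,f(onz("wrist",r["point"],.022,s)))
```

```text
[-0.4 -0.2 -0.1] 35.25
[{'point': [201.6, 365.7], 'conf': 0.87}]
{'point': [194.8, 462.0], 'conf': 0.89} [-9.   0.1 22. ]
```

View pics/s15.png

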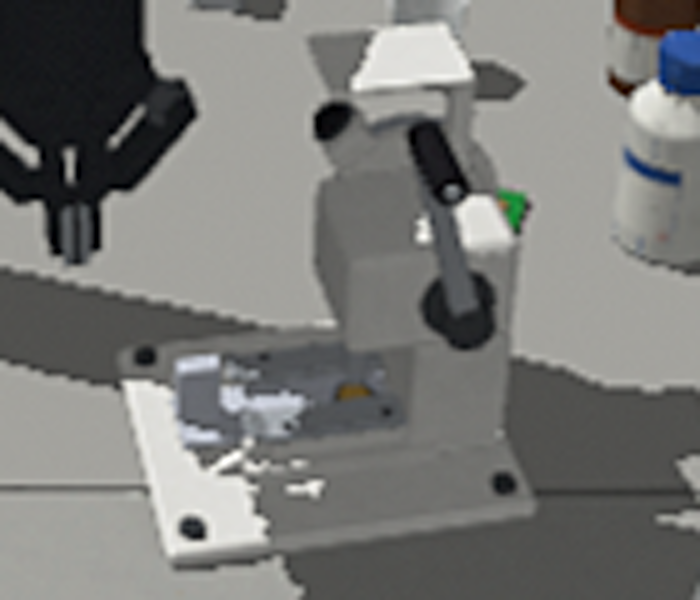

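View pics/w15.png

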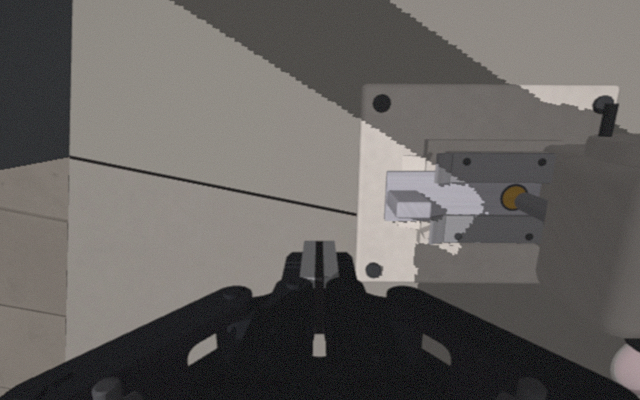

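The carrier origin now measures at press (-9.0, 0.1), against -10 when fully home. The lever is up, the button is out and the arm is free, so I'm handing in.

```bash
python3 -c "
from rig import env
print(env.close_job())"
```

```text
the job is handed in; nothing more can be done
None
```

I carried out all three steps and handed the job in at about 35 s of the 66 s allowed; the hand-in reported no verdict.

- **Carrier:** I slid the aluminium carrier in until it met the dead end at about 19 N. Near the end I nudged its fin from behind with shut fingers, and it did not give at about 11 N. The last wrist picture put its origin at press x = -9.0, y = 0.1 mm; fully home is -10 and 0.
- **Lever:** I pulled it to about 20 N at the bar, eased it back and let go. In both camera views it hung by itself at roughly 1.0 to 1.05 rad, with the arm clear.
- **Release:** the lever sprang back up. Its last position was within about 1.5 px of the rest position, and the button looked fully out.
- **Bystanders:** the arm never went near the beaker, dish or vial. The top camera's points for them before and after differ by at most about 5 px. One pixel there is about 3 mm, so that is roughly 17 mm at worst, on the beaker. I take it as detection noise but did not check further.

**Borrowed carrier:** the moves cannot tilt the tool, and the hood blocks an upright finger from pushing the button far enough. I picked up the spare black carrier, pushed the button along its axis with the carrier's nose, and put it back within about 2 mm. So one object outside the job was moved for a while.

**Checks that disagreed:** an early view of the carrier's tail suggested it was about 2 mm short of home, while the view of its disc suggested it was home. That is why I did the nudge. One low-confidence side-camera reading of the button was also about 3 px off, and I did not use it.

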